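# Restock the tilting sample tray and lock it at its display angle

## Task

Restock the tilting sample tray: swing it level and lock it there by laying the loose locking bar fully down into the slots and the wheel's level notch, handle outside, then put every brick sample (rectangular) in the bay next to the notched wheel and every pipe plug (round) in the other bay, while the tray is locked level. After that lift the bar out, swing the tray far edge down to its steepest notch and lock it there with the bar again, with all the stock still in its bays. Do not push the tin, folding rule, mug or pencil about.

Things in the scene. Friction and masses are not known exactly. Their poses are not given: they have to be found in the camera images.
- stand: Grey steel trunnion stand on the counter. Origin: under the tray's middle at counter height; y along the tilting axis (150 above the counter), x away from the robot. Base 180 x 360 x 12, y -210 to 150; post at y = 137. Two cheek plates, 8 thick, 60 wide, at y = -148 and -182, either side of the notched wheel, each with an upward-open U slot on top (see slot).
- slot (a point): Where the bar's middle (pin_bar) lies when home: half-way between the two cheek slots, in the wheel's plane (stand frame: 0, -165, 217). Axes as the stand's. The cheek slots are 13 wide, bottom at z = 212, with flared lips up to z = 258.
- tray (a joint): Tilt of the aluminium tray, rad: 0 level, positive = far (+x) edge down, grip up; range -0.55 to 0.72. Stiff hinge, stays put; about 3 N at the grip moves it. The steel wheel (10 thick, radius 82, at y = -165) turns with it; its 3 V-like notches are at the top, in line with the slots, at 0 (level), 0.30, 0.60 (steepest). Within about 0.04 the bar enters and centres it.
- tray_grip (a point): Middle of the tray's grip: round black rubber bar, 16 thick, 70 long, standing out from the middle of the tray's near (-x) edge, 155 from the tilting axis and level with it when the tray is level (arc of radius 155). Axes of the tray. Can be pinched from above with a finger either side along y.
- bay_brick (a point): Centre of the floor of the tray bay next to the notched wheel (-y bay), 180 (x) x 107 (y) inside, walls 40 high, 5 thick. 56 from the tray's middle, 7 below the axis. Axes of the tray, z up from the floor.
- bay_plug (a point): Centre of the floor of the other bay (+y), away from the wheel; same size.
- pin_handle (a point): Centre of the black handle of the loose locking bar: block 24 x 24, 36 along the bar. Axes of the bar: y along it, from handle to end cap. Grasp here, across the 24. Whole bar 90 g, balancing about at pin_bar. At the start it lies on the counter at the right.
- pin_bar (a point): Middle of the locking bar: round steel, 10 diameter, 45 from the handle's centre. Handle's inner face at y = -27, square end cap 24 x 24 x 6 at y = +30. Home, the handle is outside the outer cheek (stand's -y side), the cap inside the inner one, 6 play each way along y.
- brick0_c (a point): Centre of a cut brick sample: rectangular terracotta block, 48 (x) x 34 (y) x 36 high, six dark holes on top, about 100 g. May be absent.
- brick1_c (a point): Centre of a cut brick sample: rectangular terracotta block, 48 (x) x 34 (y) x 36 high, six dark holes on top, about 100 g. May be absent.
- brick2_c (a point): Centre of a cut brick sample: rectangular terracotta block, 48 (x) x 34 (y) x 36 high, six dark holes on top, about 100 g. May be absent.
- plug0_c (a point): Centre of a pipe plug: round terracotta-coloured cylinder, 42 diameter (thin bead 43), 36 high, standing, dark dished top with a cross bar, about 60 g. May be absent.
- plug1_c (a point): Centre of a pipe plug: round terracotta-coloured cylinder, 42 diameter (thin bead 43), 36 high, standing, dark dished top with a cross bar, about 60 g. May be absent.
- plug2_c (a point): Centre of a pipe plug: round terracotta-coloured cylinder, 42 diameter (thin bead 43), 36 high, standing, dark dished top with a cross bar, about 60 g. May be absent.
- tin: Bystander: small closed tin, 48 diameter, 60 high, among the stock. Origin under its centre.
- folding_rule: Bystander: folded white rule, 235 x 25 x 16, lying at the right. Origin under its centre.
- mug: Bystander: white mug, 80 diameter, 90 high, near the robot at the left. Origin under its centre.
- pencil: Bystander: flat carpenter's pencil, 185 x 12 x 8, lying near the robot at the right. Origin under its centre.
Mind the look-alikes: they are no part of the job. What is shaped like the part that bears brick0_c but purple is not meant.

How it is judged:
On the way, in this order (a step that is already met when the one before it is completed fails the run):
1. the tray is level, locked by the bar lying home in the level notch and released (value of joint tray between -0.07 and 0.07 rad and x of pin_bar in the frame of slot between -0.006 and 0.006 m and y of pin_bar in the frame of slot between -0.012 and 0.012 m and z of pin_bar in the frame of slot between -0.006 and 0.006 m and y of pin_handle in the frame of slot below -0.03 m and angle between the y axis of pin_bar and the y axis of slot, either way round below 0.12 rad and contact force between the fingers and pin below 0.3 N), for 0.3 s.
2. with the tray still locked level, every brick sample is in the bay by the wheel and every plug in the other, released (all of step 1 and x of brick0_c in the frame of bay_brick between -0.09 and 0.09 m and y of brick0_c in the frame of bay_brick between -0.053 and 0.053 m and z of brick0_c in the frame of bay_brick between 0.005 and 0.045 m and contact force between the fingers and brick0 below 0.3 N and x of brick1_c in the frame of bay_brick between -0.09 and 0.09 m and y of brick1_c in the frame of bay_brick between -0.053 and 0.053 m and z of brick1_c in the frame of bay_brick between 0.005 and 0.045 m and contact force between the fingers and brick1 below 0.3 N and x of brick2_c in the frame of bay_brick between -0.09 and 0.09 m and y of brick2_c in the frame of bay_brick between -0.053 and 0.053 m and z of brick2_c in the frame of bay_brick between 0.005 and 0.045 m and contact force between the fingers and brick2 below 0.3 N and x of plug0_c in the frame of bay_plug between -0.09 and 0.09 m and y of plug0_c in the frame of bay_plug between -0.053 and 0.053 m and z of plug0_c in the frame of bay_plug between 0.005 and 0.045 m and contact force between the fingers and plug0 below 0.3 N and x of plug1_c in the frame of bay_plug between -0.09 and 0.09 m and y of plug1_c in the frame of bay_plug between -0.053 and 0.053 m and z of plug1_c in the frame of bay_plug between 0.005 and 0.045 m and contact force between the fingers and plug1 below 0.3 N and x of plug2_c in the frame of bay_plug between -0.09 and 0.09 m and y of plug2_c in the frame of bay_plug between -0.053 and 0.053 m and z of plug2_c in the frame of bay_plug between 0.005 and 0.045 m and contact force between the fingers and plug2 below 0.3 N), for 0.3 s.
At the end, for the whole second after the job is handed in: Tray at the steepest notch (0.60 +- 0.07 rad), locking bar home and released (6 mm across and in height, 12 mm along, 0.12 rad, handle outside); every brick sample centre inside the bay by the wheel, every plug in the other (5 to 45 mm above its floor); all at rest (value of joint tray between 0.53 and 0.67 rad and x of pin_bar in the frame of slot between -0.006 and 0.006 m and y of pin_bar in the frame of slot between -0.012 and 0.012 m and z of pin_bar in the frame of slot between -0.006 and 0.006 m and y of pin_handle in the frame of slot below -0.03 m and angle between the y axis of pin_bar and the y axis of slot, either way round below 0.12 rad and contact force between the fingers and pin below 0.3 N and linear speed of each of brick0, brick1, brick2, plug0, plug1, plug2, pin below 0.03 m/s and velocity of joint tray between -0.05 and 0.05 rad/s and x of brick0_c in the frame of bay_brick between -0.09 and 0.09 m and y of brick0_c in the frame of bay_brick between -0.053 and 0.053 m and z of brick0_c in the frame of bay_brick between 0.005 and 0.045 m and contact force between the fingers and brick0 below 0.3 N and x of brick1_c in the frame of bay_brick between -0.09 and 0.09 m and y of brick1_c in the frame of bay_brick between -0.053 and 0.053 m and z of brick1_c in the frame of bay_brick between 0.005 and 0.045 m and contact force between the fingers and brick1 below 0.3 N and x of brick2_c in the frame of bay_brick between -0.09 and 0.09 m and y of brick2_c in the frame of bay_brick between -0.053 and 0.053 m and z of brick2_c in the frame of bay_brick between 0.005 and 0.045 m and contact force between the fingers and brick2 below 0.3 N and x of plug0_c in the frame of bay_plug between -0.09 and 0.09 m and y of plug0_c in the frame of bay_plug between -0.053 and 0.053 m and z of plug0_c in the frame of bay_plug between 0.005 and 0.045 m and contact force between the fingers and plug0 below 0.3 N and x of plug1_c in the frame of bay_plug between -0.09 and 0.09 m and y of plug1_c in the frame of bay_plug between -0.053 and 0.053 m and z of plug1_c in the frame of bay_plug between 0.005 and 0.045 m and contact force between the fingers and plug1 below 0.3 N and x of plug2_c in the frame of bay_plug between -0.09 and 0.09 m and y of plug2_c in the frame of bay_plug between -0.053 and 0.053 m and z of plug2_c in the frame of bay_plug between 0.005 and 0.045 m and contact force between the fingers and plug2 below 0.3 N); the robot touches nothing.
It fails at once if the tin is pushed more than 4 cm (distance of tin from where it was at the start of the episode above 0.04 m).
It fails at once if the folding rule is pushed more than 4 cm (distance of folding_rule from where it was at the start of the episode above 0.04 m).
It fails at once if the mug is pushed more than 4 cm (distance of mug from where it was at the start of the episode above 0.04 m).
It fails at once if the pencil is pushed more than 4 cm (distance of pencil from where it was at the start of the episode above 0.04 m).
Of brick0, brick1, brick2, plug0, plug1, plug2 only 2 to 4 are there at a start; the rules pass over those that are not, and their reading is None.
At some moment in a run one of brick0, brick1, brick2, plug0, plug1, plug2 may be knocked a few centimetres aside while the robot is not near it.
Once in a run the grip may slacken for a moment while it holds something.
It also fails if it takes over 210 s, if anything falls off the work surface, if the arm or the gripper's body presses on something with over 40 N, if the wrist force passes 120 N, or if a joint passes its speed limit or range.

## Robot

A 6-joint arm with a two-finger parallel gripper is mounted at the origin on the work surface. World frame = base frame: x ahead of the robot, y to its left, z up, the work surface at z = 0. Lengths are in m, angles in rad, forces in N, time in s.
With the tool pointing down it reaches from about 0.225 to 0.875 m from the base axis. Payload 3.4 kg.
Tool frame: the origin (TCP) lies at the very end of the fingers, on their centre line; the grasp point (between the pads) lies 19 mm behind it; z points along the fingers, y is the line along which they close (so a half turn about z gives the same grasp; the last joint's range is limited). The gripper opens to 85 mm and grips with 20 to 120 N. Pads are 22 mm wide; open, the fingers measure 114 mm over their backs; the gripper's body (76 mm by 85 mm) begins 54 mm behind the grasp point. The pads swing forward as they close: fully open they stand 13 mm farther back than shut.
Start: joints at [1.136, 0.276, 1.505, -0, 1.361, -0.121], TCP at [0.178, 0.547, 0.231] pointing down, gripper open.
Joint ranges: [-2.89, 2.89], [-0.75, 2.08], [0.22, 2.7], [-1.18, 4.32], [0.11, 2.71], [-2.7, 2.7]. Speed limits (rad/s): [2.57, 2.57, 3.14, 3.14, 3.14, 3.14].

## Interface

Orientations are given as a unit quaternion [w, x, y, z].
In Python, from rig import readout, vision, manip gives the robot as it stands.
- The arm moves only by the shell command python3 -m handwheel 'ROWS' [FORCE]. ROWS is JSON, a list of rows, each a list of 3 entries, a list of its own where there are three numbers: the shift along the tool's x, y, z in mm, then the turn, a rotation vector about the tool's x, y, z in units of 6 degrees (1.0 is 6 degrees), then the closure, from -1 (fully open) to 1 (shut), so that 0 is half open. A call has 1 to 20 rows; each row shifts and turns the commanded pose from where the row before left it, along the tool's axes as they then stand; what a row does not reach is not made up. A row lasts 1/8 s, in which the tool goes at most 62.5 mm and 10.7 degrees, less where a joint would pass 70% of its speed; a pose out of reach is approached as far as the arm can. A call is refused whole if a number of a shift passes 62.5 or a number of a turn 1, either way. A call with a gripper value outside its range is refused whole. The fingers move at their own pace and stop on an object; FORCE is the grip in N (left out, the last holds). Time passes only in rows, so rows that do not move let the fingers close. It gives the time, the measured TCP pose, the force, the opening and the grip force at its end, in the units of the state.
- readout.get_state(): the state, without advancing time (a new reading comes with each control period).
- vision.get_image(name): name is "scene" or "top" or "wrist"; returns the picture (400x640x3 uint8, blue, green, red); there is no depth.
- vision.camera_params(name): a dict with "intrinsics" (3x3 intrinsics, pixels), "rvec" (rotation vector, rad) and "tvec" (3), from world to camera coordinates, as OpenCV has them; the wrist camera has in their place "hand_eye" (4x4, takes a point from camera to tool coordinates, whose origin is the TCP and whose axes are the flange's). Camera axes: x right, y down, z forward; pixel columns grow to the right and rows downward; lengths in m; the calibration is good to about 2 mm. The wrist camera is an equidistant fisheye: a pixel r from the principal point sees the ray r / f radians off the axis. A picture is of the moment at which its call begins: read the wrist's pose just before it. camera_params takes no time and is no camera call.
- manip.sign_off(): hands the job in; it is judged then, once.
The state is a dict: "clock": time; "qpos": joint angles; "qd": joint speeds; "effort": joint torques, N m; "position": TCP position; "ee_rot": TCP orientation; "contact_force": force on the tool from outside, world axes, zero at the start; "moment": the same for the moment, N m; "width": finger opening in m; "gripper_force": force on a finger pad.
Only numpy, scipy, OpenCV 4.12 (cv2) and the standard library are available. Lean on these libraries where they do the work, as an engineer would, in place of code of your own. Each camera call takes 0.05 s, during which the arm holds its last target. There are 200 camera calls.

## Working session

There is one attempt and no reset: what is moved stays moved. The work goes in short steps, Python scripts to look and compute and a shell command to move; the robot and the scene stay as the last step left them, time stands still between calls to the robot, and variables do not carry over. Pictures are saved under pics/ and viewed, at most 14 in all, crops included, and the job is handed in when it is done.

```bash
ls; mkdir -p pics; python3 - <<'E'
from rig import readout, vision
import cv2
print(readout.get_state())
for n in("scene","top","wrist"):
    cv2.imwrite(f"pics/{n}0.png",vision.get_image(n)); print(n,vision.camera_params(n))
E
```

```text
pics
{'clock': 0.0, 'qpos': array([ 1.13600126e+00,  2.76636867e-01,  1.50613410e+00, -1.42969891e-05,
        1.36067771e+00, -1.20989554e-01]), 'qd': array([-0.00151639,  0.00158323,  0.000127  ,  0.00068126, -0.00100246,
        0.00032727]), 'effort': array([ 3.32779537e-04, -4.16763496e+01, -2.45815426e+01,  2.69018949e-05,
        1.09758211e-02,  4.14677871e-06]), 'position': array([0.17727586, 0.54644579, 0.23041544]), 'ee_rot': array([-2.47859021e-04,  1.56258218e-01,  9.87715803e-01, -8.94326166e-04]), 'contact_force': array([-0.271553  , -0.04009108,  0.71180839]), 'moment': array([-0.0413639 ,  0.00330006, -0.00221718]), 'gripper_force': 0.0, 'width': 0.08507832825954345}
scene {'intrinsics': array([[491.75116633,   0.        , 320.91881484],
       [  0.        , 491.75116633, 192.01846182],
       [  0.        ,   0.        ,   1.        ]]), 'rvec': array([ 1.69248948,  1.92880334, -0.71309896]), 'tvec': array([ 0.12825897, -0.23759624,  1.78809708])}
top {'intrinsics': array([[382.21004911,   0.        , 327.02137742],
       [  0.        , 382.21004911, 205.8208506 ],
       [  0.        ,   0.        ,   1.        ]]), 'rvec': array([ 2.14478605, -2.19621089,  0.05597546]), 'tvec': array([-0.05107543,  0.48130369,  1.46506432])}
wrist {'intrinsics': array([[309.70691629,   0.        , 314.25528074],
       [  0.        , 309.70691629, 202.00443955],
       [  0.        ,   0.        ,   1.        ]]), 'hand_eye': array([[-6.91397651e-04, -9.63100209e-01, -2.69142172e-01,
         6.83813601e-02],
       [ 9.99999717e-01, -7.45840800e-04,  1.00028824e-04,
        -1.24483373e-03],
       [-2.97074994e-04, -2.69142027e-01,  9.63100452e-01,
        -1.42827717e-01],
       [ 0.00000000e+00,  0.00000000e+00,  0.00000000e+00,
         1.00000000e+00]])}
```

View pics/top0.png

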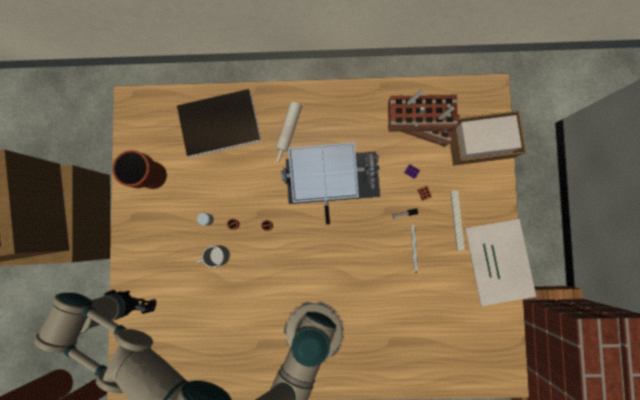

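View pics/scene0.png

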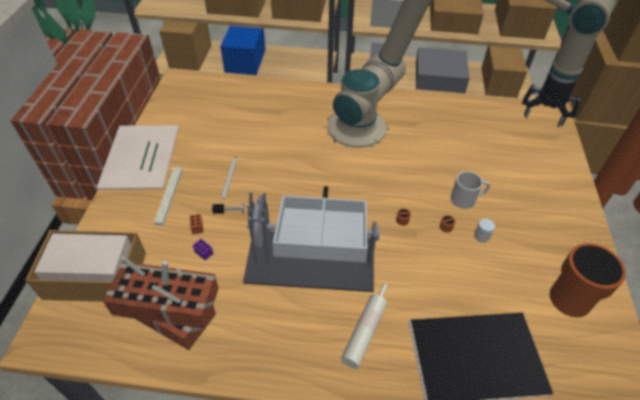

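Top view: tray at (324,172), wheel/cheeks at (369,173), bar handle at (412,212) with the bar running left to the cap (394,215). Brick at (424,193), purple decoy at (412,171), plugs at (233,224) and (267,225), tin at (204,219). The tray looks tilted.

```bash
cat > h.py <<'E'
import numpy as np, cv2
from scipy.spatial.transform import Rotation as R
from rig import readout, vision
P={n:vision.camera_params(n) for n in("scene","top","wrist")}
def R_tool(s):
    w,x,y,z=s["ee_rot"]; return R.from_quat([x,y,z,w])
def ray(n,uv,s=None):
    K=P[n]["intrinsics"]; d=np.linalg.inv(K)@[uv[0],uv[1],1]
    if n=="wrist":
        r=np.hypot(d[0],d[1]); th=r
        d=np.array([d[0]/r*np.sin(th),d[1]/r*np.sin(th),np.cos(th)]) if r>1e-9 else np.array([0,0,1.])
        H=P[n]["hand_eye"]; Rt=R_tool(s).as_matrix()
        return s["position"]+Rt@H[:3,3], Rt@H[:3,:3]@d
    M=cv2.Rodrigues(P[n]["rvec"])[0]; 
    return -M.T@P[n]["tvec"], M.T@d
def plane(n,uv,z,s=None):
    o,d=ray(n,uv,s); return o+d*(z-o[2])/d[2]
def tri(*rays):
    A=np.zeros((3,3));b=np.zeros(3)
    for o,d in rays:
        d=d/np.linalg.norm(d); Q=np.eye(3)-np.outer(d,d); A+=Q;b+=Q@o
    p=np.linalg.solve(A,b); e=[np.linalg.norm((np.eye(3)-np.outer(d,d)/(d@d))@(p-o)) for o,d in rays]
    return p,max(e)
def proj(n,p,s=None):
    p=np.asarray(p,float); K=P[n]["intrinsics"]
    if n=="wrist":
        H=P[n]["hand_eye"]; Rt=R_tool(s).as_matrix()
        c=H[:3,:3].T@(Rt.T@(p-s["position"])-H[:3,3])
        r=np.hypot(c[0],c[1]); th=np.arctan2(r,c[2]); c=np.array([c[0]/r*th,c[1]/r*th,1])
    else: c=cv2.Rodrigues(P[n]["rvec"])[0]@p+P[n]["tvec"]; c=c/c[2]
    return (K@c)[:2]
def grab(n,f=None):
    s=readout.get_state(); im=vision.get_image(n)
    if f: cv2.imwrite("pics/"+f,im)
    return s,im
def blobs(m,a=20):
    c,_=cv2.findContours(m.astype(np.uint8),cv2.RETR_EXTERNAL,cv2.CHAIN_APPROX_NONE)
    return sorted([(cv2.contourArea(k),*np.round(cv2.moments(k)["m10"]/cv2.moments(k)["m00"],1).reshape(1),round(cv2.moments(k)["m01"]/cv2.moments(k)["m00"],1),cv2.minAreaRect(k)) for k in c if cv2.contourArea(k)>a],key=lambda t:-t[0])
E
python3 - <<'E'
from h import *
t=cv2.imread("pics/top0.png");s=cv2.imread("pics/scene0.png")
def crop(im,x0,y0,x1,y1,k): return cv2.resize(im[y0:y1,x0:x1],None,fx=k,fy=k,interpolation=cv2.INTER_CUBIC)
cv2.imwrite("pics/tc.png",crop(t,270,130,440,240,4.5)); cv2.imwrite("pics/sc.png",crop(s,180,175,390,300,3.8))
for n,im,(x0,y0,x1,y1) in(("top",t,(190,150,470,250)),("scene",s,(170,170,500,270))):
    hsv=cv2.cvtColor(im,cv2.COLOR_BGR2HSV); print(n,"red-brown")
    m=((hsv[...,0]<9)|(hsv[...,0]>172))&(hsv[...,1]>110)
    M=np.zeros_like(m);M[y0:y1,x0:x1]=m[y0:y1,x0:x1]
    for b in blobs(M,12): print(b[:3],plane(n,b[1:3],.036))
E
```

```text
top red-brown
(43.0, np.float64(423.2), 192.8) [ 0.51931748 -0.4310887   0.036     ]
(30.5, np.float64(233.0), 223.7) [0.418596  0.2998615 0.036    ]
(14.5, np.float64(267.3), 224.5) [0.41242706 0.16759498 0.036     ]
scene red-brown
(13.5, np.float64(446.4), 220.5) [0.42291207 0.29984393 0.036     ]
```

View pics/tc.png

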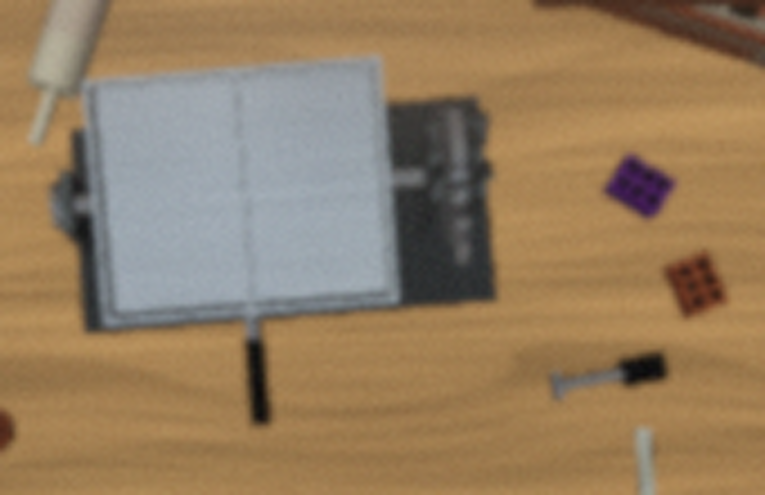

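View pics/sc.png

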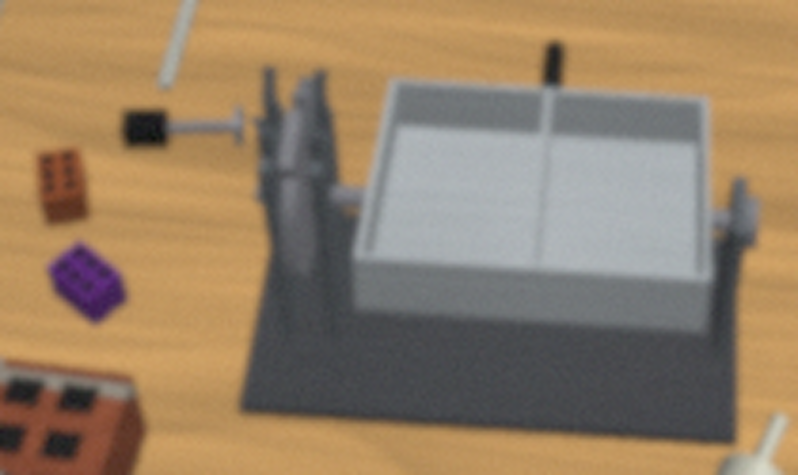

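```bash
python3 - <<'E'
from h import *
T=lambda x,y:(x/4.5+270-.4,y/4.5+130-.4)
S=lambda x,y:(x/3.8+180-.4,y/3.8+175-.4)
c=[plane("top",T(*p),.012) for p in((495,297),(478,98),(87,330),(75,130))]
print("base NR FR NL FL",*c)
d=[plane("scene",S(*p),.012) for p in((243,410),(735,440))]; print("scene FR FL",*d)
ax=(c[0]+c[1]-c[2]-c[3])/2; ax/=-np.linalg.norm(ax); print("y axis",ax,"yaw",np.arctan2(-ax[0],ax[1]))
ctr=(sum(c))/4; print("stand origin",ctr+ax*.03, "far dir",(c[1]-c[0]),c[3]-c[2])
print("grip tip",tri(ray("top",T(261,420)),ray("scene",S(554,45))))
print("grip root",tri(ray("top",T(251,338)),ray("scene",S(551,88))))
print("handle",tri(ray("top",T(643,368)),ray("scene",S(146,128))),plane("top",T(643,368),.012))
print("cap",tri(ray("top",T(558,384)),ray("scene",S(238,125))),plane("top",T(558,384),.012))
print("brick",tri(ray("top",T(695,283)),ray("scene",S(60,172))))
E
```

```text
base NR FR NL FL [ 0.51519192 -0.26767668  0.012     ] [ 0.68984614 -0.25868061  0.012     ] [0.49536914 0.0861982  0.012     ] [0.67142234 0.0940752  0.012     ]
scene FR FL [ 0.69550201 -0.25442805  0.012     ] [0.67305545 0.09786248 0.012     ]
y axis [-0.05404617  0.99853844 -0.        ] yaw 0.0540725151220609
stand origin [ 0.591336   -0.05656482  0.012     ] far dir [0.17465422 0.00899608 0.        ] [0.1760532 0.007877  0.       ]
grip tip (array([ 0.41038549, -0.065614  ,  0.11835252]), np.float64(7.390891674600461e-05))
grip root (array([ 0.47452189, -0.06017131,  0.14273565]), np.float64(0.00048194985443874585))
handle (array([ 0.45058234, -0.39191108,  0.01252729]), np.float64(0.0003831022917328142)) [ 0.45068684 -0.39239979  0.012     ]
cap (array([ 0.43852874, -0.31856423,  0.01387632]), np.float64(0.0003295953503365078)) [ 0.43867835 -0.31917279  0.012     ]
brick (array([ 0.52078182, -0.43593192,  0.03599527]), np.float64(0.0015812378674225785))
```

```bash
cat > go.py <<'E'
# python3 go.py x y z yaw : turn then shift, in the units of the moves
import sys; from h import *
s=readout.get_state(); x,y,z,yaw=map(float,sys.argv[1:5])
c,n=np.cos(yaw),np.sin(yaw); W=np.array([[c,n,0],[n,-c,0],[0,0,-1]])
rv=(R_tool(s).inv()*R.from_matrix(W)).as_rotvec()
print("turn/6deg",np.round(np.degrees(rv)/6,2)," then shift mm",np.round(W.T@(np.array([x,y,z])-s["position"])*1000,1),"clock",round(s["clock"],2),"q6",s["qpos"][5].round(2))
E
python3 go.py .4425 -.063 .27 3.195
```

```text
turn/6deg [-0.01 -0.   -3.51]  then shift mm [-232.3 -622.9  -39.4] clock 0.15 q6 -0.12
```

```bash
python3 -m handwheel '[[[0,0,-10],[0,0,-0.9],-1],[[0,0,-10],[0,0,-0.9],-1],[[0,0,-10],[0,0,-0.9],-1],[[0,0,-9],[0,0,-0.81],-1],[[-18,-48,0],[0,0,0],-1],[[-18,-48,0],[0,0,0],-1],[[-18,-48,0],[0,0,0],-1],[[-18,-48,0],[0,0,0],-1],[[-18,-48,0],[0,0,0],-1],[[-18,-48,0],[0,0,0],-1],[[-18,-48,0],[0,0,0],-1],[[-18,-48,0],[0,0,0],-1],[[-18,-48,0],[0,0,0],-1],[[-18,-48,0],[0,0,0],-1],[[-18,-48,0],[0,0,0],-1],[[-18,-48,0],[0,0,0],-1],[[-16,-47,0],[0,0,0],-1],[[0,0,0],[0,0,0],-1],[[0,0,0],[0,0,0],-1]]'; python3 go.py .4425 -.063 .27 3.195
python3 - <<'E'
from h import *
s,im=grab("wrist","w1.png"); print(proj("wrist",(.4425,-.063,.13),s))
E
```

```text
clock: 2.52
position: [0.4421, -0.0623, 0.2699]
ee_rot: [-0.001, -0.027, 1.0, 0.001]
contact_force: [-0.7, -0.2, 0.2]
width: 0.0851
gripper_force: 0.0
turn/6deg [ 0.01 -0.01 -0.  ]  then shift mm [-0.4 -0.7 -0.1] clock 2.52 q6 -1.92
[314.43748015 192.09236961]
```

View pics/w1.png

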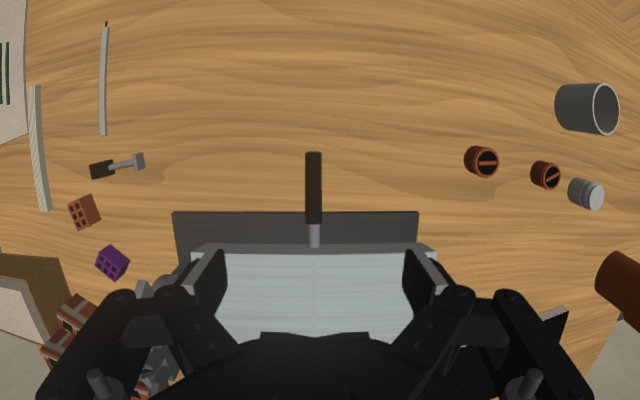

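The wrist view shows the grip centred at x≈314, tip at (313,152) and rubber root at (314,223). This agrees with the estimate. I'll compute the tilt from three rays.

```bash
python3 - <<'E'
from h import *
s=readout.get_state()
T=lambda x,y:(x/4.5+270-.4,y/4.5+130-.4)
S=lambda x,y:(x/3.8+180-.4,y/3.8+175-.4)
a=tri(ray("wrist",(313.5,152),s),ray("top",T(261,421)),ray("scene",S(554,44)))
b=tri(ray("wrist",(314,223),s),ray("top",T(251,338)),ray("scene",S(551,88)))
print(a,b,(a[0]-b[0]), np.linalg.norm(a[0]-b[0]))
o=np.array([.5913,-.0566,.150]); 
for p in(a[0],b[0]): print(np.linalg.norm((p-o)[[0,2]]),np.arctan2(p[2]-.15,o[0]-p[0]))
E
```

```text
(array([ 0.40791724, -0.06562483,  0.11648826]), np.float64(0.0017228836825281192)) (array([ 0.47229122, -0.06068945,  0.13894612]), np.float64(0.002700098009725853)) [-0.06437398 -0.00493537 -0.02245785] 0.06835731746343496
0.1864196149754997 -0.1807476453888801
0.1195210317426723 -0.09261719682103671
```

```bash
python3 -m handwheel '[[[0,0,30],[0,0,0],-1],[[0,0,35],[0,0,0],-1],[[0,0,35],[0,0,0],-1],[[0,0,32],[0,0,0],-1],[[0,0,30],[0,0,0],-1],[[0,0,0],[0,0,0],-1],[[0,0,0],[0,0,0],1],[[0,0,0],[0,0,0],1],[[0,0,0],[0,0,0],1],[[0,0,0],[0,0,0],1],[[0,0,0],[0,0,0],1],[[0,0,0],[0,0,0],1]]' 40
python3 - <<'E'
from h import *
for n in("scene","wrist"):
    s,im=grab(n)
    if n=="scene": im=cv2.resize(im[150:300,200:400],None,fx=3,fy=3,interpolation=cv2.INTER_CUBIC)
    cv2.imwrite(f"pics/{n}2.png",im)
E
```

```text
clock: 4.08
position: [0.4431, -0.0633, 0.1087]
ee_rot: [0.001, -0.027, 1.0, -0.001]
contact_force: [-0.0, -2.9, 2.2]
width: 0.0142
gripper_force: 39.9
```

View pics/wrist2.png

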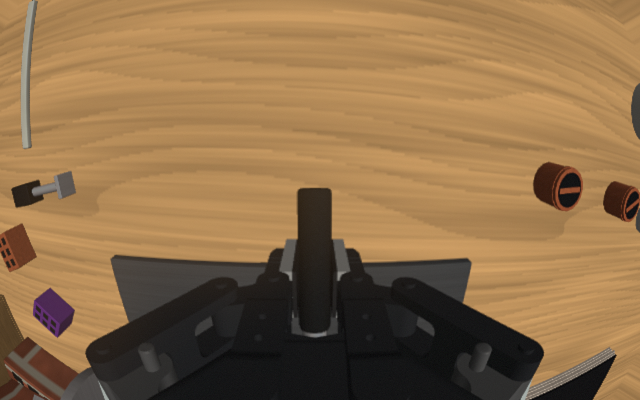

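```bash
python3 -m handwheel '[[[0.5,0,-6],[0,0,0],1],[[0.5,0,-6],[0,0,0],1],[[0.5,0,-7],[0,0,0],1],[[0.5,0,-7],[0,0,0],1],[[0,0,0],[0,0,0],1],[[0,0,0],[0,0,0],1],[[0,0,0],[0,0,0],-1],[[0,0,0],[0,0,0],-1],[[0,0,0],[0,0,0],-1],[[0,0,-40],[0,0,0],-1],[[0,0,-40],[0,0,0],-1],[[0,0,-36],[0,0,0],-1],[[40,0,0],[0,0,0],-1],[[40,0,0],[0,0,0],-1],[[40,0,0],[0,0,0],-1],[[0,0,0],[0,0,0],-1],[[0,0,0],[0,0,0],-1]]'
python3 - <<'E'
from h import *
for n,(x0,y0,x1,y1),k in(("scene",(235,180,390,290),5),("top",(280,135,385,235),5)):
    s,im=grab(n,f"{n}3.png"); cv2.imwrite(f"pics/{n}3c.png",cv2.resize(im[y0:y1,x0:x1],None,fx=k,fy=k,interpolation=cv2.INTER_CUBIC))
a=cv2.imread("pics/scene3c.png");b=cv2.imread("pics/top3c.png")
b=cv2.resize(b,None,fx=.0+1,fy=1)
c=np.zeros((600,800,3),np.uint8); 
c=np.zeros((1050,775,3),np.uint8);c[:550]=a;c[550:,:525]=b
cv2.imwrite("pics/v3.png",cv2.resize(c,None,fx=.57,fy=.57,interpolation=cv2.INTER_AREA))
E
```

```text
clock: 6.3
position: [0.3214, -0.0692, 0.2505]
ee_rot: [0.001, -0.027, 1.0, -0.0]
contact_force: [-0.4, -1.0, -0.6]
width: 0.0853
gripper_force: 0.0
```

View pics/scene3c.png

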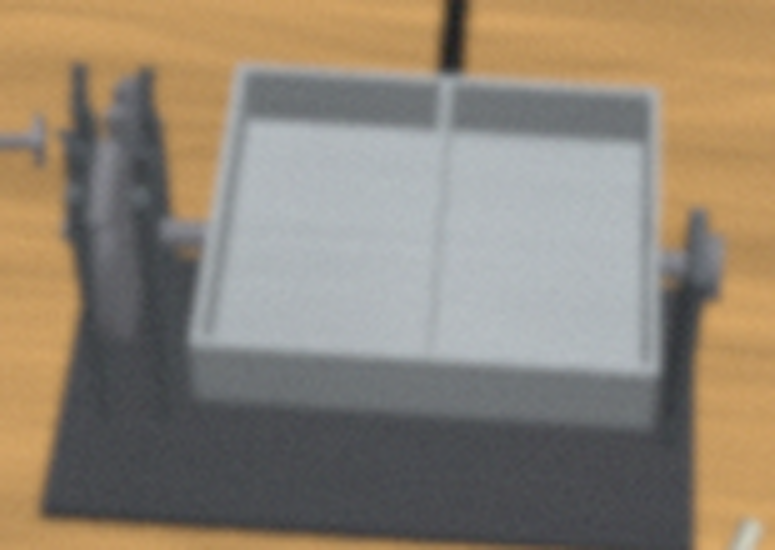

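View pics/top3c.png

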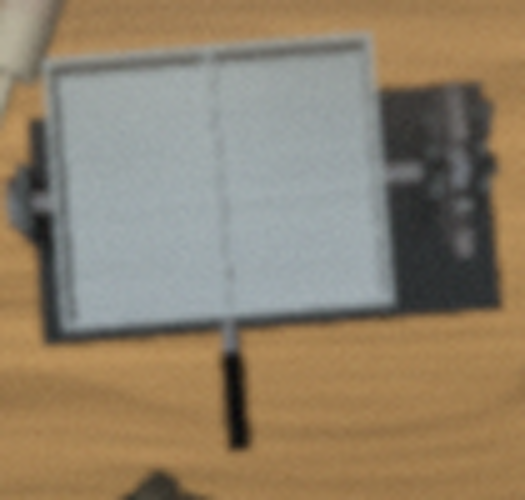

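```bash
python3 - <<'E'
from h import *
T=lambda x,y:(x/5+280-.4,y/5+135-.4)
S=lambda x,y:(x/5+235-.4,y/5+180-.4)
Q={"FR":((372,38),(191,342)),"FL":((46,63),(660,374)),"NR":((395,303),(241,67)),"NL":((62,331),(655,92)),"gripmid/root":((232,352),(452,73))}
r={k:tri(ray("top",T(*a)),ray("scene",S(*b))) for k,(a,b) in Q.items()}
for k,v in r.items(): print(k,v)
d=(r["FR"][0]+r["FL"][0]-r["NR"][0]-r["NL"][0])/2; print("tilt",-np.arctan2(d[2],d[0]),np.linalg.norm(d)); 
c=sum(r[k][0] for k in list(r)[:4])/4; print("rim centre",c)
w=r["FL"][0]+r["NL"][0]-r["FR"][0]-r["NR"][0]; print("yaw",np.arctan2(-w[0],w[1]))
E
```

```text
FR (array([ 0.68728665, -0.16489103,  0.18197272]), np.float64(0.0005853263482621352))
FL (array([0.67594246, 0.06459763, 0.18262266]), np.float64(0.0020300042518019857))
NR (array([ 0.50170418, -0.17459133,  0.17615264]), np.float64(0.0018636151132970821))
NL (array([0.48843067, 0.05370699, 0.17601261]), np.float64(0.00136656589476275))
gripmid/root (array([ 0.47227038, -0.06112889,  0.15519568]), np.float64(0.001087769471069099))
tilt -0.03330400059376914 0.18693435515977153
rim centre [ 0.58834099 -0.05529443  0.17919016]
yaw 0.05372369190697666
```

```bash
python3 go.py .437 -.0645 .1345 3.195; python3 -m handwheel '[[[-40,0,0],[0,0,0],-1],[[-40,0,0],[0,0,0],-1],[[-36,0,0],[0,0,0],-1],[[0,0,0],[0,0,0],-1],[[0,0,40],[0,0,0],-1],[[0,0,40],[0,0,0],-1],[[0,0,36],[0,0,0],-1],[[0,0,0],[0,0,0],-1],[[0,0,0],[0,0,0],1],[[0,0,0],[0,0,0],1],[[0,0,0],[0,0,0],1],[[0,0,0],[0,0,0],1],[[0,0,0],[0,0,0],1],[[0,0,-3],[0,0,0],1],[[0,0,-2],[0,0,0],1],[[0,0,0],[0,0,0],1],[[0,0,0],[0,0,0],1],[[0,0,0],[0,0,0],-1],[[0,0,0],[0,0,0],-1],[[0,0,0],[0,0,0],-1]]'; python3 -m handwheel '[[[0,0,-40],[0,0,0],-1],[[0,0,-40],[0,0,0],-1],[[0,0,-36],[0,0,0],-1],[[40,0,-20],[0,0,0],-1],[[40,0,0],[0,0,0],-1],[[40,0,0],[0,0,0],-1],[[0,0,0],[0,0,0],-1],[[0,0,0],[0,0,0],-1]]'
cat > tilt.py <<'E'
from h import *
# tray rim corners in both views: largest grey-blue region bounded by min-area quads
def rimtilt(show=True):
    im=grab("top","t_now.png")[1]; sc=grab("scene","s_now.png")[1]
    return im,sc
rimtilt()
a=cv2.imread("pics/t_now.png")[135:235,280:385];b=cv2.imread("pics/s_now.png")[180:280,235:390]
k=3
c=np.hstack([cv2.resize(b,None,fx=k,fy=k,interpolation=cv2.INTER_CUBIC),cv2.resize(a,None,fx=k,fy=k,interpolation=cv2.INTER_CUBIC)])
cv2.imwrite("pics/v_now.png",c); print(c.shape)
E
python3 tilt.py; cp pics/v_now.png pics/v4.png; cp pics/t_now.png pics/t4.png; cp pics/s_now.png pics/s4.png
```

```text
turn/6deg [0.   0.01 0.01]  then shift mm [-115.3   -1.3  115.9] clock 6.4 q6 -2.05
clock: 8.9
position: [0.4364, -0.0625, 0.1392]
ee_rot: [-0.0, -0.027, 1.0, 0.0]
contact_force: [-1.1, -0.6, 0.6]
width: 0.0685
gripper_force: 0.0
clock: 9.9
position: [0.3174, -0.0694, 0.2756]
ee_rot: [0.001, -0.027, 1.0, -0.0]
contact_force: [0.1, -0.2, 0.2]
width: 0.0856
gripper_force: 0.0
(300, 780, 3)
```

View pics/v4.png

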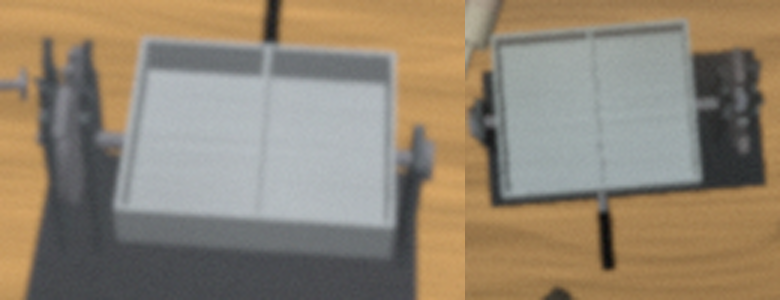

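```bash
python3 - <<'E'
from h import *
T=lambda x,y:(x/3+280-.33,y/3+135-.33)
S=lambda x,y:(x/3+235-.33,y/3+180-.33)
Q={"FR":((222.5,22),(115,209)),"FL":((27,37.5),(395,229)),"NR":((236.5,182),(144,39)),"NL":((37.5,199),(394,54))}
r={k:tri(ray("top",T(*a)),ray("scene",S(*b))) for k,(a,b) in Q.items()}
for k,v in r.items(): print(k,v)
d=(r["FR"][0]+r["FL"][0]-r["NR"][0]-r["NL"][0])/2; print("tilt",-np.arctan2(d[2],d[0]))
print(sum(r[k][0] for k in r)/4)
# difference of images: vertical shift of near/far edges between s3 and s4
a,b=[cv2.cvtColor(cv2.imread(f"pics/{n}.png"),cv2.COLOR_BGR2GRAY).astype(float) for n in("scene3","s4")]
for lab,(x0,y0,x1,y1) in{"near":(290,188,360,205),"far":(285,240,355,270)}.items():
    print(lab,cv2.phaseCorrelate(a[y0:y1,x0:x1],b[y0:y1,x0:x1]))
E
python3 go.py .4506 -.392 .10 1.736
```

```text
FR (array([ 0.68882744, -0.16441167,  0.17851245]), np.float64(0.0006943250300619503))
FL (array([0.67726354, 0.06504876, 0.17769118]), np.float64(0.0014256018355750964))
NR (array([ 0.50121654, -0.17459385,  0.17693929]), np.float64(0.0014631468152794612))
NL (array([0.48759994, 0.05389653, 0.17640624]), np.float64(0.0005522775867041284))
tilt -0.0075754917348178985
[ 0.58872687 -0.05501505  0.17738729]
near ((-0.014115893565588067, -0.2020803295208946), 0.9582410866469855)
far ((-0.08700202483448294, 0.4201283994716647), 0.9615633044818527)
turn/6deg [1.000e-02 0.000e+00 1.394e+01]  then shift mm [-339.9   78.   175.4] clock 10.0 q6 -2.06
```

```bash
python3 -m handwheel '[[[0,0,0],[0,0,1],-1],[[0,0,0],[0,0,1],-1],[[0,0,0],[0,0,1],-1],[[0,0,0],[0,0,1],-1],[[0,0,0],[0,0,1],-1],[[0,0,0],[0,0,1],-1],[[0,0,0],[0,0,1],-1],[[0,0,0],[0,0,1],-1],[[0,0,0],[0,0,1],-1],[[0,0,0],[0,0,1],-1],[[0,0,0],[0,0,1],-1],[[0,0,0],[0,0,1],-1],[[0,0,0],[0,0,1],-1],[[0,0,0],[0,0,0.94],-1],[[0,0,0],[0,0,0],-1]]'; python3 -m handwheel '[[[-44,10,0],[0,0,0],-0.2],[[-44,10,0],[0,0,0],-0.2],[[-44,10,0],[0,0,0],0],[[-44,10,0],[0,0,0],0],[[-44,10,0],[0,0,0],0],[[-44,10,20],[0,0,0],0],[[-44,10,30],[0,0,0],0],[[-32,8,30],[0,0,0],0],[[0,0,0],[0,0,0],0],[[0,0,0],[0,0,0],0]]'; python3 go.py .4506 -.392 .10 1.736
python3 - <<'E'
from h import *
s,im=grab("wrist","w5.png")
print(proj("wrist",(.4506,-.392,.024),s),proj("wrist",(.4385,-.319,.024),s),s["width"])
g=cv2.cvtColor(im,cv2.COLOR_BGR2HSV)
m=(g[...,2]<60)
for b in blobs(m,150): print(b[:3],b[3])
E
```

```text
clock: 11.88
position: [0.3176, -0.0694, 0.2751]
ee_rot: [-0.0, 0.646, 0.763, 0.0]
contact_force: [-0.6, -0.4, 0.3]
width: 0.0852
gripper_force: 0.0
clock: 13.12
position: [0.4497, -0.3917, 0.195]
ee_rot: [-0.001, 0.646, 0.763, 0.0]
contact_force: [0.0, -0.0, -0.3]
width: 0.0425
gripper_force: 0.0
turn/6deg [-0.   -0.01  0.01]  then shift mm [-0.4  0.8 95. ] clock 13.12 q6 -1.0
[315.83720563 183.61017828] [315.96056299 111.60828786] 0.042539731564786444
(46145.0, np.float64(315.8), 346.7) ((318.5, 316.0), (166.0, 509.0), 90.0)
(15547.5, np.float64(525.9), 41.5) ((515.5, 56.0), (112.0, 247.0), 90.0)
(662.0, np.float64(314.0), 183.4) ((314.0, 183.0), (34.0, 20.0), 90.0)
(151.0, np.float64(629.1), 208.5) ((629.1480712890625, 208.396484375), (8.06995677947998, 22.347572326660156), 16.389541625976562)
```

View pics/w5.png

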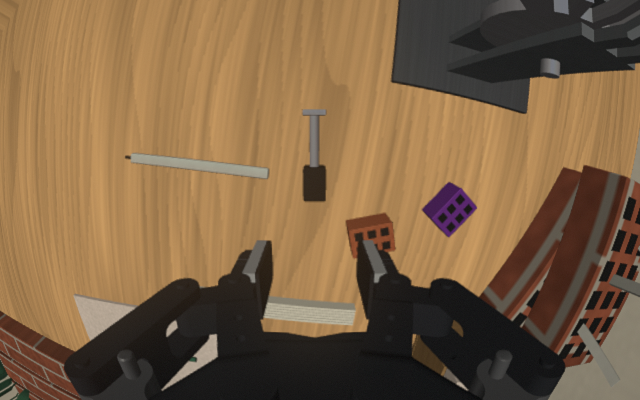

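Wrist view: handle centred at (314,183), bar running straight up to the cap at (314,111), so the yaw is right. The pencil end at (268,173) and the brick at (370,235) are clear of half-open fingers.

```bash
python3 -m handwheel '[[[0,-1,45],[0,0,0],0],[[0,0,45],[0,0,0],0],[[0,0,45],[0,0,0],0],[[0,0,35],[0,0,0],0],[[0,0,15],[0,0,0],0],[[0,0,7],[0,0,0],0],[[0,0,1],[0,0,0],0],[[0,0,0],[0,0,0],0],[[0,0,0],[0,0,0],1],[[0,0,0],[0,0,0],1],[[0,0,0],[0,0,0],1],[[0,0,0],[0,0,0],1],[[0,0,0],[0,0,0],1]]' 80; python3 go.py .4506 -.392 .30 1.62
```

```text
clock: 14.8
position: [0.4492, -0.3928, 0.0035]
ee_rot: [0.001, 0.647, 0.763, -0.0]
contact_force: [-0.8, 1.0, 6.5]
width: 0.0224
gripper_force: 81.0
turn/6deg [0.01 0.02 1.1 ]  then shift mm [   0.8    1.5 -296.5] clock 14.8 q6 -1.0
```

```bash
python3 -m handwheel '[[[0,0,-10],[0,0,0],1],[[0,0,-30],[0,0,0],1],[[0,0,-50],[0,0,0],1],[[0,0,-50],[0,0,0],1],[[0,0,-50],[0,0,0.25],1],[[0,0,-50],[0,0,0.4],1],[[0,0,-50],[0,0,0.4],1],[[0,0,-36],[0,0,0],1],[[0,0,0],[0,0,0],1]]'; python3 go.py .6013 -.2657 .33 1.625
```

```text
clock: 15.92
position: [0.4493, -0.3931, 0.3319]
ee_rot: [0.004, 0.687, 0.726, -0.0]
contact_force: [0.4, 0.3, -1.0]
width: 0.0222
gripper_force: 80.1
turn/6deg [0.04 0.05 0.01]  then shift mm [119.  158.7   1.9] clock 15.93 q6 -0.89
```

```bash
python3 -m handwheel '[[[0,32,0],[0.04,0.05,0],1],[[0,32,0],[0,0,0],1],[[0,32,0],[0,0,0],1],[[0,32,0],[0,0,0],1],[[0,30,0],[0,0,0],1],[[30,0,0],[0,0,0],1],[[30,0,0],[0,0,0],1],[[30,0,0],[0,0,0],1],[[29,0,0],[0,0,0],1],[[0,0,0],[0,0,0],1],[[0,0,0],[0,0,0],1]]'; python3 go.py .6013 -.2657 .2085 1.625
python3 - <<'E'
from h import *
s,im=grab("wrist","w6.png"); st=s
y=np.array([-.054,.9985,0]);o=np.array([.590,-.056,0]);x=np.array([.9985,.054,0])
for yy in(-144,-152,-178,-186):
    for xx in(-6.5,6.5): print(yy,xx,proj("wrist",o+y*yy/1e3+x*xx/1e3+[0,0,.258],s).round(1))
E
```

```text
clock: 17.3
position: [0.5997, -0.2649, 0.3279]
ee_rot: [-0.003, 0.687, 0.726, -0.0]
contact_force: [0.8, -0.0, -0.7]
width: 0.0227
gripper_force: 80.1
turn/6deg [-0.05 -0.05  0.01]  then shift mm [ -0.8   1.6 119.4] clock 17.3 q6 -0.58
-144 -6.5 [308.6 121. ]
-144 6.5 [327.7 121. ]
-152 -6.5 [308.6 132.6]
-152 6.5 [327.6 132.6]
-178 -6.5 [308.7 169.9]
-178 6.5 [327.4 169.9]
-186 -6.5 [308.7 181.2]
-186 6.5 [327.3 181.2]
```

View pics/w6.png

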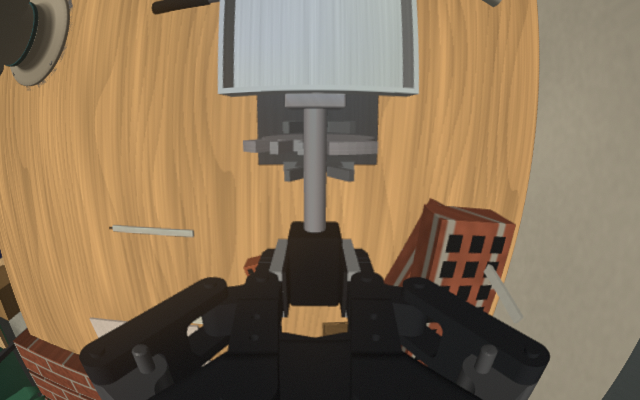

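```bash
python3 - <<'E'
import cv2,numpy as np
g=cv2.cvtColor(cv2.imread("pics/w6.png"),cv2.COLOR_BGR2GRAY)
for y in(122,124,127,130,148,166,170,174,177): print(y,*g[y,250:386:2])
E
```

```text
122 150 158 157 142 77 76 75 74 74 74 75 75 72 73 74 74 84 100 99 89 66 64 64 65 63 64 67 110 125 133 136 135 135 131 123 113 101 85 72 93 90 90 88 88 88 89 89 90 89 89 82 81 79 73 71 73 70 72 72 71 71 73 71 70 115 146 162 166
124 152 160 157 154 79 76 76 73 74 74 76 74 74 74 73 75 85 100 101 88 64 64 65 64 64 64 65 110 124 132 135 135 135 132 123 115 102 84 71 92 90 90 89 88 88 89 90 89 91 89 83 81 79 73 72 73 71 73 72 71 69 70 71 70 117 144 163 165
127 151 160 157 154 78 75 75 74 75 74 76 75 73 73 74 75 85 101 101 93 65 63 64 64 63 63 66 111 124 133 136 135 136 131 124 114 101 84 73 92 89 89 90 88 90 89 89 89 89 90 80 80 78 72 72 72 72 72 72 70 70 70 69 68 142 149 165 165
130 152 161 158 154 84 75 76 73 75 74 76 75 74 73 76 74 86 100 100 93 65 62 64 64 61 63 63 111 124 133 135 134 135 131 123 113 102 84 75 94 89 89 90 90 90 89 89 90 89 89 80 79 78 72 71 73 72 71 73 71 71 70 71 69 139 150 165 165
148 131 132 130 96 95 95 94 93 94 91 134 135 134 135 97 74 74 73 73 71 73 83 132 137 135 134 128 111 124 133 134 135 135 130 123 113 100 83 75 99 129 128 130 129 128 125 124 125 126 123 122
[... 391 characters left out ...]
52 160 161 108 94 86 73 68 66 65 64 65 64 109 123 132 135 135 133 129 121 112 99 81 67 93 89 89 89 89 90 90 89 86 83 81 77 82 127 161 155 153 154 155 146 146 150 144 148 151 152 151 142 158
174 147 164 159 163 153 155 156 156 149 147 152 155 164 153 148 160 167 123 101 99 70 66 65 65 64 64 64 116 123 133 136 135 133 129 121 112 99 82 106 92 90 90 90 89 89 90 89 90 90 89 81 80 136 160 155 154 155 157 145 146 150 143 149 149 153 149 145 156
177 148 165 159 164 153 154 157 155 147 147 154 155 165 152 149 159 166 125 100 100 72 64 64 64 64 62 76 114 124 132 135 135 133 129 123 113 98 80 112 150 134 111 101 92 87 89 90 88 89 89 81 79 141 159 156 155 156 156 145 147 151 143 148 149 154 147 144 151
```

```bash
python3 - <<'E'
from h import *
s=readout.get_state()
o=np.array([.590,-.056,0])
Y=np.array([-.054,.9985,0]);X=np.array([.9985,.054,0])
for u,v,z in((315,107,.348),(315,94,.348),(315,222,.348),(318.9,177,.258),(319,134,.258),(319,163,.258),(319,119,.258)):
    p=plane("wrist",(u,v),z,s)-o; print(v,(p@X*1e3).round(1),(p@Y*1e3).round(1))
g=cv2.cvtColor(cv2.imread("pics/w6.png"),cv2.COLOR_BGR2GRAY)
print(*enumerate(g[85:240:2,315],0)) if 0 else None
print("col290",*g[108:190,291]); print("col346",*g[108:190,346]); print("col315",*g[88:115,315],'|',*g[215:240,310])
E
```

```text
107 -1.9 -138.3
94 -1.9 -133.1
222 -1.9 -185.6
177 0.6 -183.4
134 0.6 -153.4
163 0.7 -173.5
119 0.6 -143.0
col290 66 68 72 74 74 74 74 73 73 73 73 73 77 77 65 64 62 64 65 64 64 62 66 62 63 73 86 94 96 95 95 90 82 74 73 72 72 72 73 72 73 72 72 72 74 73 76 76 76 76 76 75 77 84 101 103 104 103 103 103 91 79 69 66 65 64 65 66 65 64 65 62 69 113 149 151 151 152 151 152 152 154
col346 74 75 73 74 73 72 73 73 73 73 73 71 76 82 89 89 91 89 89 89 90 89 89 89 87 83 84 96 94 95 95 94 96 105 120 126 126 128 126 126 126 125 128 124 123 125 117 76 71 74 73 73 77 82 98 102 103 102 103 102 89 80 83 88 90 89 90 89 90 89 89 88 100 140 175 176 175 175 175 174 174 174
col315 184 164 113 80 103 127 139 140 140 136 136 136 135 135 134 132 134 127 105 85 99 132 136 136 137 135 136 | 135 134 135 135 135 134 134 134 134 134 134 135 135 135 135 135 130 70 38 36 36 35 36 37 38
```

Wrist view: bar at x≈315, cheek lips symmetric about x≈319, so the bar must go about 2.7 mm along tool y. The cap at row 105 is already at stand y −138 mm, so no shift along the bar is needed.

```bash
python3 -m handwheel '[[[0,1.7,15],[-0.05,-0.05,0],1],[[0,1,20],[0,0,0],1],[[0,0,20],[0,0,0],1],[[0,0,15],[0,0,0],1],[[0,0,10],[0,0,0],1],[[0,0,8],[0,0,0],1],[[0,0,8],[0,0,0],1],[[0,0,6],[0,0,0],1],[[0,0,6],[0,0,0],1],[[0,0,0],[0,0,0],1],[[0,0,0],[0,0,0],1]]'; python3 go.py .6013 -.2657 .2085 1.625
```

```text
clock: 18.73
position: [0.6027, -0.2646, 0.2207]
ee_rot: [0.001, 0.687, 0.726, 0.0]
contact_force: [0.8, -1.1, -0.7]
width: 0.0224
gripper_force: 80.1
turn/6deg [0.01 0.   0.01]  then shift mm [-1.1 -1.5 12.2] clock 18.73 q6 -0.57
```

```bash
python3 -m handwheel '[[[0,0,4],[0,0,0],1],[[0,0,4],[0,0,0],1],[[0,0,3],[0,0,0],1],[[0,0,0],[0,0,0],1],[[0,0,0],[0,0,0],1]]'; python3 -m handwheel '[[[0,0,2],[0,0,0],1],[[0,0,0],[0,0,0],1],[[0,0,0],[0,0,0],1]]'
```

```text
clock: 19.35
position: [0.6026, -0.2645, 0.2094]
ee_rot: [0.0, 0.687, 0.726, 0.0]
contact_force: [0.6, 0.7, -0.3]
width: 0.0221
gripper_force: 80.1
clock: 19.73
position: [0.6029, -0.2647, 0.2082]
ee_rot: [0.001, 0.687, 0.726, 0.001]
contact_force: [-1.0, 0.2, 3.8]
width: 0.022
gripper_force: 80.8
```

```bash
python3 -m handwheel '[[[0,0,1],[0,0,0],1],[[0,0,0],[0,0,0],1],[[0,0,0],[0,0,0],0],[[0,0,0],[0,0,0],0],[[0,0,0],[0,0,0],0],[[0,0,-15],[0,0,0],0],[[0,0,-40],[0,0,0],0],[[0,0,-40],[0,0,0],0],[[0,0,-40],[0,0,0],0],[[0,0,0],[0,0,0],0],[[0,0,0],[0,0,0],0]]'
python3 - <<'E'
from h import *
s,im=grab("wrist","w7.png"); grab("scene","s7.png")
sc=cv2.imread("pics/s7.png")
a=cv2.resize(im[60:310,200:440],None,fx=1.6,fy=1.6,interpolation=cv2.INTER_CUBIC);b=cv2.resize(sc[180:280,215:315],None,fx=4,fy=4,interpolation=cv2.INTER_CUBIC)
cv2.imwrite("pics/v7.png",np.hstack([a,b]))
o=np.array([.590,-.056,0])
Y=np.array([-.054,.9985,0])
for yy,z in((-138,.229),(-192,.229),(-228,.229)): print(proj("wrist",o+Y*yy/1e3+[0.0006,0,z],s))
E
```

```text
clock: 21.1
position: [0.6022, -0.2644, 0.3414]
ee_rot: [0.0, 0.687, 0.726, 0.0]
contact_force: [-0.9, -0.2, 0.1]
width: 0.0427
gripper_force: 0.0
[314.53354968 113.25544412]
[314.52342745 178.01227775]
[314.51312026 218.73366054]
```

View pics/v7.png

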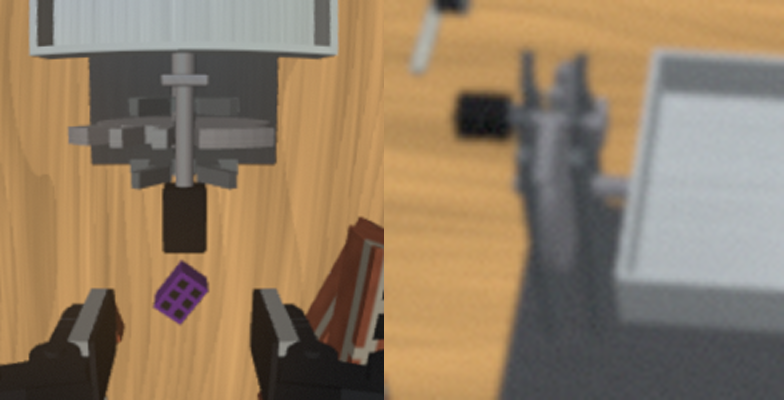

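The bar is home: handle outside, cap inside the inner cheek, and the handle's apparent width of 27 px fits z≈0.217. Next is the brick.

```bash
python3 -m handwheel '[[[0,0,0],[0,0,1],-1],[[0,0,0],[0,0,1],-1],[[0,0,0],[0,0,1],-1],[[0,0,0],[0,0,1],-1],[[0,0,0],[0,0,1],-1],[[0,0,0],[0,0,1],-1],[[0,0,0],[0,0,1],-1],[[0,0,0],[0,0,1],-1],[[0,0,0],[0,0,1],-1],[[0,0,0],[0,0,1],-1],[[0,0,0],[0,0,1],-1],[[0,0,0],[0,0,1],-1],[[0,0,0],[0,0,0.18],-1],[[0,0,0],[0,0,0],-1]]';python3 go.py .5208 -.436 .22 .35
```

```text
clock: 22.95
position: [0.6022, -0.2644, 0.3405]
ee_rot: [-0.0, 0.985, 0.175, -0.0]
contact_force: [-0.7, -0.1, -0.1]
width: 0.0858
gripper_force: 0.0
turn/6deg [-0.01 -0.    0.01]  then shift mm [-135.3  133.3  120.5] clock 22.95 q6 0.7
```

```bash
python3 -m handwheel '[[[-34,34,0],[0,0,0],-0.4],[[-34,33,0],[0,0,0],-0.4],[[-34,33,20],[0,0,0],-0.4],[[-33,33,30],[0,0,0],-0.4],[[0,0,30],[0,0,0],-0.4],[[0,0,30],[0,0,0],-0.4],[[0,0,0],[0,0,0],-0.4],[[0,0,0],[0,0,0],-0.4]]'
cat > obj.py <<'E'
from h import *
import sys
# terracotta tops seen by the wrist camera: outline points cast onto z=.036
s,im=grab("wrist",sys.argv[1]); g=cv2.cvtColor(im,cv2.COLOR_BGR2HSV)
m=(((g[...,0]<12)|(g[...,0]>172))&(g[...,1]>120)).astype(np.uint8)
m=cv2.morphologyEx(m,cv2.MORPH_CLOSE,np.ones((9,9)))
c,_=cv2.findContours(m,cv2.RETR_EXTERNAL,cv2.CHAIN_APPROX_NONE)
for k in c:
    if cv2.contourArea(k)<300: continue
    P3=np.array([plane("wrist",p[0].astype(float),.036,s)[:2] for p in k])
    r=cv2.minAreaRect((P3*1000).astype(np.float32)); x,y,w,h=cv2.boundingRect(k)
    print("px",(x,y,w,h),"centre",np.round(r[0],1),"size",np.round(r[1],1),"ang",round(r[2],1))
    a=cv2.approxPolyDP(k,4,True)[:,0]
    print("  corners",[tuple(map(int,p)) for p in a],[tuple(np.round(plane("wrist",p.astype(float),.036,s)[:2]*1000).astype(int).tolist()) for p in a])
E
python3 obj.py w8.png; python3 go.py .5208 -.436 .22 .35
```

```text
clock: 23.95
position: [0.5219, -0.4361, 0.2324]
ee_rot: [0.001, 0.985, 0.174, 0.001]
contact_force: [0.6, -1.0, 0.0]
width: 0.0597
gripper_force: 0.0
px (302, 158, 29, 44) centre [ 521.6 -439.5] size [49.1 31.7] ang 20.1
  corners [(304, 159), (303, 201), (329, 201), (330, 161)] [(539, -419), (493, -434), (504, -462), (547, -447)]
px (363, 0, 152, 67) centre [ 748.1 -527.4] size [ 86.4 204.1] ang 30.5
  corners [(363, 0), (411, 43), (422, 46), (435, 66), (460, 58), (462, 48), (477, 39), (496, 12), (509, 13), (514, 7), (512, 0), (486, 0), (485, 7), (463, 11), (465, 0), (427, 0), (434, 4), (434, 16), (425, 17), (411, 0)] [(734, -418), (707, -485), (709, -498), (694, -520), (718, -546), (731, -545), (753, -560), (804, -574), (815, -593), (828, -598), (837, -593), (812, -557), (801, -558), (778, -532), (795, -530), (768, -486), (767, -495), (752, -500), (745, -490), (758, -468)]
turn/6deg [ 0.03 -0.02  0.01]  then shift mm [-1.1 -0.7 13. ] clock 24.0 q6 0.42
```

```bash
python3 go.py .5213 -.4393 .005 .351; python3 -m handwheel '[[[-1.5,2.7,45],[0,0,0],-0.4],[[0,0,45],[0,0,0],-0.4],[[0,0,45],[0,0,0],-0.4],[[0,0,45],[0,0,0],-0.4],[[0,0,30],[0,0,0],-0.4],[[0,0,15],[0,0,0],-0.4],[[0,0,2],[0,0,0],-0.4],[[0,0,0],[0,0,0],-0.4],[[0,0,0],[0,0,0],1],[[0,0,0],[0,0,0],1],[[0,0,0],[0,0,0],1],[[0,0,0],[0,0,0],1],[[0,0,0],[0,0,0],1],[[0,0,-20],[0,0,0],1],[[0,0,-40],[0,0,0],1],[[0,0,-50],[0,0,0],1],[[0,0,-50],[0,0,0],1],[[0,0,-50],[0,0,0],1],[[0,0,-50],[0,0,0],1],[[0,0,-30],[0,0,0],1]]' 80; python3 go.py .650 -.109 .30 .054
```

```text
turn/6deg [ 0.03 -0.02 -0.  ]  then shift mm [ -1.8   2.6 228. ] clock 24.0 q6 0.42
clock: 26.5
position: [0.521, -0.4391, 0.2975]
ee_rot: [0.002, 0.985, 0.174, 0.002]
contact_force: [0.5, 0.8, -0.8]
width: 0.0327
gripper_force: 79.4
turn/6deg [ 0.03 -0.03  2.83]  then shift mm [ 146.6 -322.7   -2.5] clock 26.5 q6 0.42
```

```bash
python3 -m handwheel '[[[0,0,-20],[0.03,-0.03,0.83],1],[[0,0,0],[0,0,1],1],[[0,0,0],[0,0,1],1],[[15,-32,0],[0,0,0],1],[[15,-32,0],[0,0,0],1],[[15,-32,0],[0,0,0],1],[[15,-32,0],[0,0,0],1],[[15,-32,0],[0,0,0],1],[[15,-32,0],[0,0,0],1],[[15,-32,0],[0,0,0],1],[[15,-32,0],[0,0,0],1],[[15,-32,0],[0,0,0],1],[[12,-35,0],[0,0,0],1],[[0,0,0],[0,0,0],1],[[0,0,0],[0,0,0],1]]'; python3 go.py .648 -.109 .150 .054
```

```text
clock: 28.38
position: [0.6499, -0.1087, 0.3143]
ee_rot: [-0.001, 1.0, 0.027, -0.002]
contact_force: [1.1, -0.7, -0.0]
width: 0.0327
gripper_force: 79.6
turn/6deg [-0.02  0.03 -0.  ]  then shift mm [ -1.9   0.2 164.3] clock 28.38 q6 1.25
```

```bash
python3 -m handwheel '[[[-2,0,40],[0,0,0],1],[[0,0,40],[0,0,0],1],[[0,0,40],[0,0,0],1],[[0,0,25],[0,0,0],1],[[0,0,10],[0,0,0],1],[[0,0,5],[0,0,0],1],[[0,0,0],[0,0,0],1],[[0,0,0],[0,0,0],1]]';  python3 -m handwheel '[[[0,0,3],[0,0,0],1],[[0,0,0],[0,0,0],1],[[0,0,0],[0,0,0],-0.3],[[0,0,0],[0,0,0],-0.3],[[0,0,0],[0,0,0],-0.3],[[0,0,-30],[0,0,0],-0.3],[[0,0,-40],[0,0,0],-0.3],[[0,0,-40],[0,0,0],-0.3],[[0,0,-20],[0,0,0],-0.3],[[0,0,0],[0,0,0],-0.3]]'; python3 go.py .418 .300 .25 .62
```

```text
clock: 29.38
position: [0.6484, -0.1084, 0.1559]
ee_rot: [-0.001, 1.0, 0.027, -0.0]
contact_force: [0.6, 1.3, -0.3]
width: 0.0327
gripper_force: 79.6
clock: 30.62
position: [0.649, -0.1086, 0.2837]
ee_rot: [-0.0, 1.0, 0.027, 0.001]
contact_force: [-0.5, 0.3, 0.4]
width: 0.0554
gripper_force: 0.0
turn/6deg [-0.   -0.02 -5.41]  then shift mm [  49.4 -466.8   33.7] clock 30.62 q6 1.24
```

```bash
python3 go.py .40 .20 .25 .054;  python3 -m handwheel '[[[-26,-30,0],[0,0,0],-0.4],[[-26,-30,0],[0,0,0],-0.4],[[-26,-30,0],[0,0,0],-0.4],[[-26,-30,0],[0,0,0],-0.4],[[-26,-30,0],[0,0,0],-0.4],[[-26,-30,0],[0,0,0],-0.4],[[-26,-30,0],[0,0,0],-0.4],[[-26,-30,0],[0,0,0],-0.4],[[-24,-54,0],[0,0,0],-0.4],[[0,0,0],[0,0,0],-0.4],[[0,0,0],[0,0,0],-0.4]]'; python3 obj.py w9.png
```

```text
turn/6deg [-0.01 -0.01 -0.  ]  then shift mm [-232.  -321.6   33.7] clock 30.62 q6 1.24
clock: 32.0
position: [0.4003, 0.1724, 0.282]
ee_rot: [-0.001, 1.0, 0.027, -0.002]
contact_force: [0.6, -0.1, 0.0]
width: 0.0594
gripper_force: 0.0
px (566, 299, 74, 101) centre [-287.7 -940.8] size [886.8 331.3] ang 47.3
  corners [(639, 299), (593, 384), (566, 399), (607, 399), (618, 383), (639, 391), (639, 368), (631, 366), (631, 351), (639, 347)] [(132, -731), (-186, -734), (-210, -612), (-353, -975), (-265, -971), (-467, -1379), (-238, -1117), (-189, -995), (-92, -894), (-91, -956)]
px (0, 296, 66, 104) centre [-282.4 1132.8] size [ 211.4 1099.9] ang 43.6
  corners [(40, 296), (0, 325), (0, 374), (7, 375), (0, 399), (33, 399), (65, 356), (50, 333)] [(115, 751), (-57, 1049), (-372, 1304), (-342, 1229), (-648, 1544), (-415, 1119), (-60, 750), (6, 771)]
px (299, 146, 32, 33) centre [410.7 172. ] size [41.1 39.4] ang 3.1
  corners [(310, 146), (300, 155), (299, 167), (318, 178), (329, 169), (330, 158), (322, 147)] [(431, 179), (419, 191), (403, 191), (390, 166), (403, 153), (417, 153), (430, 164)
[... 178 characters left out ...]
(401, 314), (399, 297), (410, 283), (432, 283)]
px (617, 0, 23, 24) centre [ 791.2 -436.6] size [ 36.7 142.8] ang 32.1
  corners [(639, 0), (629, 0), (617, 12), (618, 23), (639, 15)] [(838, -491), (817, -443), (764, -385), (740, -384), (797, -481)]
px (557, 0, 38, 26) centre [ 712.8 -254. ] size [ 44.8 117.6] ang 21.7
  corners [(557, 0), (560, 19), (575, 25), (594, 21), (592, 0)] [(716, -201), (682, -205), (684, -243), (713, -300), (755, -300)]
px (0, 0, 81, 74) centre [632.9 699.5] size [313.7 146.5] ang 73.1
  corners [(0, 0), (0, 73), (17, 66), (57, 68), (69, 60), (80, 36), (78, 16), (50, 0)] [(748, 828), (583, 786), (584, 720), (560, 595), (568, 566), (604, 544), (640, 555), (691, 638)]
```

```bash
python3 go.py .411 .1713 .005 .054; python3 -m handwheel '[[[10.7,1.7,50],[0,0,0],-0.4],[[0,0,50],[0,0,0],-0.4],[[0,0,50],[0,0,0],-0.4],[[0,0,50],[0,0,0],-0.4],[[0,0,45],[0,0,0],-0.4],[[0,0,25],[0,0,0],-0.4],[[0,0,7],[0,0,0],-0.4],[[0,0,0],[0,0,0],-0.4],[[0,0,0],[0,0,0],1],[[0,0,0],[0,0,0],1],[[0,0,0],[0,0,0],1],[[0,0,0],[0,0,0],1],[[0,0,0],[0,0,0],1],[[0,0,-20],[0,0,0],1],[[0,0,-40],[0,0,0],1],[[0,0,-50],[0,0,0],1],[[0,0,-50],[0,0,0],1],[[0,0,-50],[0,0,0],1],[[0,0,-50],[0,0,0],1]]' 60; python3 go.py .643 .003 .25 .054
```

```text
turn/6deg [-0.01  0.04 -0.01]  then shift mm [ 10.2   1.3 277.2] clock 32.05 q6 1.76
clock: 34.42
position: [0.4107, 0.1716, 0.268]
ee_rot: [-0.001, 1.0, 0.027, -0.001]
contact_force: [0.6, 0.7, -0.8]
width: 0.0404
gripper_force: 60.6
turn/6deg [-0.03  0.02  0.  ]  then shift mm [222.8 180.9  18. ] clock 34.42 q6 1.75
```

```bash
python3 -m handwheel '[[[30,25,0],[0,0,0],1],[[32,26,0],[0,0,0],1],[[32,26,0],[0,0,0],1],[[32,26,0],[0,0,0],1],[[32,26,0],[0,0,0],1],[[32,26,0],[0,0,0],1],[[33,26,0],[0,0,0],1],[[0,0,40],[0,0,0],1],[[0,0,40],[0,0,0],1],[[0,0,20],[0,0,0],1],[[0,0,12],[0,0,0],1],[[0,0,0],[0,0,0],1],[[0,0,0],[0,0,0],1]]'; python3 go.py .645 .003 .150 .054
```

```text
clock: 36.05
position: [0.6441, 0.0031, 0.1541]
ee_rot: [-0.001, 1.0, 0.027, -0.0]
contact_force: [-0.3, -0.2, 0.1]
width: 0.0404
gripper_force: 60.6
turn/6deg [-0.02  0.01 -0.  ]  then shift mm [0.9 0.2 4.1] clock 36.05 q6 1.41
```

```bash
python3 -m handwheel '[[[0,0,4],[0,0,0],1],[[0,0,0],[0,0,0],1],[[0,0,0],[0,0,0],-0.35],[[0,0,0],[0,0,0],-0.35],[[0,0,0],[0,0,0],-0.35],[[0,0,-30],[0,0,0],-0.35],[[0,0,-40],[0,0,0],-0.35],[[0,0,-40],[0,0,0],-0.35],[[-31,-41,0],[0,0,0],-0.4],[[-31,-41,0],[0,0,0],-0.4],[[-31,-41,0],[0,0,0],-0.4],[[-31,-41,0],[0,0,0],-0.4],[[-31,-41,0],[0,0,0],-0.4],[[-31,-41,0],[0,0,0],-0.4],[[-31,-41,0],[0,0,0],-0.4],[[0,0,0],[0,0,0],-0.4],[[0,0,0],[0,0,0],-0.4]]'; python3 obj.py w10.png | grep -A1 "px.*centre \[ *[34]..\.. *[123]"; python3 go.py .4186 .301 .005 .054
```

```text
clock: 38.17
position: [0.4118, 0.2776, 0.2602]
ee_rot: [-0.001, 1.0, 0.027, -0.001]
contact_force: [-0.5, -0.7, 0.1]
width: 0.0598
gripper_force: 0.0
px (276, 149, 34, 35) centre [419.6 303.8] size [41.4 39.9] ang 2.9
  corners [(291, 149), (277, 159), (276, 171), (282, 180), (297, 183), (307, 175), (309, 163), (304, 153)] [(440, 306), (427, 323), (413, 323), (402, 316), (399, 297), (410, 286), (424, 284), (436, 291)]
turn/6deg [-0.02  0.02 -0.01]  then shift mm [  7.7 -23.3 255.1] clock 38.23 q6 1.97
```

```bash
python3 -m handwheel '[[[8.2,-24.8,30],[0,0,0],-0.4],[[0,0,50],[0,0,0],-0.4],[[0,0,50],[0,0,0],-0.4],[[0,0,50],[0,0,0],-0.4],[[0,0,45],[0,0,0],-0.4],[[0,0,25],[0,0,0],-0.4],[[0,0,5],[0,0,0],-0.4],[[0,0,0],[0,0,0],-0.4],[[0,0,0],[0,0,0],1],[[0,0,0],[0,0,0],1],[[0,0,0],[0,0,0],1],[[0,0,0],[0,0,0],1],[[0,0,0],[0,0,0],1],[[0,0,-20],[0,0,0],1],[[0,0,-40],[0,0,0],1],[[0,0,-50],[0,0,0],1],[[0,0,-50],[0,0,0],1],[[0,0,-50],[0,0,0],1],[[0,0,-40],[0,0,0],1]]' 60; python3 go.py .598 .001 .154 .054
```

```text
clock: 40.6
position: [0.4183, 0.3031, 0.2577]
ee_rot: [-0.002, 1.0, 0.027, -0.0]
contact_force: [0.5, -0.3, -0.7]
width: 0.0405
gripper_force: 60.6
turn/6deg [-0.03  0.01  0.  ]  then shift mm [163.1 311.4 103.7] clock 40.6 q6 2.01
```

```bash
python3 -m handwheel '[[[21,39,0],[0,0,0],1],[[20.5,39,0],[0,0,0],1],[[20.5,39,0],[0,0,0],1],[[20.5,39,0],[0,0,0],1],[[20.5,39,0],[0,0,0],1],[[20,39,0],[0,0,0],1],[[20,39,0],[0,0,0],1],[[20,39,0],[0,0,0],1],[[0,0,35],[0,0,0],1],[[0,0,35],[0,0,0],1],[[0,0,22],[0,0,0],1],[[0,0,12],[0,0,0],1],[[0,0,0],[0,0,0],1],[[0,0,0],[0,0,0],1]]'; python3 go.py .598 .001 .150 .054
```

```text
clock: 42.35
position: [0.598, 0.0005, 0.1506]
ee_rot: [-0.001, 1.0, 0.027, -0.001]
contact_force: [-0.1, -0.0, -0.7]
width: 0.0408
gripper_force: 60.9
turn/6deg [-0.02  0.01 -0.  ]  then shift mm [-0.  -0.5  0.6] clock 42.35 q6 1.4
```

Release, rise, move back out of the way, and check everything from top and scene.

```bash
python3 -m handwheel '[[[0,0,0.5],[0,0,0],1],[[0,0,0],[0,0,0],1],[[0,0,0],[0,0,0],-0.35],[[0,0,0],[0,0,0],-0.35],[[0,0,0],[0,0,0],-0.35],[[0,0,-30],[0,0,0],-0.35],[[0,0,-40],[0,0,0],-0.35],[[0,0,-40],[0,0,0],-0.35],[[-45,0,-20],[0,0,0],-0.4],[[-50,0,0],[0,0,0],-0.4],[[-50,0,0],[0,0,0],-0.4],[[-50,0,0],[0,0,0],-0.4],[[-50,0,0],[0,0,0],-0.4],[[0,0,0],[0,0,0],-0.4],[[0,0,0],[0,0,0],-0.4]]'
python3 - <<'E'
from h import *
_,t=grab("top","t11.png");_,c=grab("scene","s11.png")
a=cv2.resize(t[135:225,275:405],None,fx=3,fy=3,interpolation=cv2.INTER_CUBIC);b=cv2.resize(c[180:270,225:355],None,fx=3,fy=3,interpolation=cv2.INTER_CUBIC)
full=cv2.resize(t[60:310,100:540],(780,443))[0:310]
cv2.imwrite("pics/v11.png",np.vstack([np.hstack([a,b]),full]))
for n,im in(("top",t),("scene",c)):
    g=cv2.cvtColor(im,cv2.COLOR_BGR2HSV);m=((g[...,0]<9)|(g[...,0]>172))&(g[...,1]>100)
    for k in blobs(m,8): print(n,k[:3],plane(n,k[1:3],.179).round(3))
E
```

```text
clock: 44.22
position: [0.3541, -0.0131, 0.2806]
ee_rot: [-0.001, 1.0, 0.027, -0.0]
contact_force: [-0.4, -0.8, -0.0]
width: 0.06
gripper_force: 0.0
top (2899.0, np.float64(577.7), 326.4) [ 0.046 -0.89   0.179]
top (2368.5, np.float64(554.9), 361.0) [-0.065 -0.807  0.179]
top (952.0, np.float64(44.5), 388.6) [-0.131  0.907  0.179]
top (746.0, np.float64(612.7), 373.7) [-0.108 -0.992  0.179]
top (542.5, np.float64(543.0), 389.7) [-0.156 -0.763  0.179]
top (493.0, np.float64(416.4), 110.0) [ 0.796 -0.387  0.179]
top (469.0, np.float64(634.5), 340.1) [-0.002 -1.071  0.179]
top (285.5, np.float64(593.7), 388.6) [-0.155 -0.927  0.179]
top (274.5, np.float64(150.5), 176.5) [0.586 0.552 0.179]
top (254.5, np.float64(94.5), 389.0) [-0.135  0.735  0.179]
top (187.5, np.float64(625.8), 372.9) [-0.106 -1.034  0.179]
top (96.0, np.float64(636.8), 387.1) [-0.152 -1.066  0.179]
top (22.5, np.float64(443.9), 97.2) [ 0.839 -0.485  0.179]
top (19.5, np.float64(454.1), 115.4) [ 0.773 -0.517  0.179]
top (15.5, np.float64(425.2), 97.4) [ 0.84  -0.419  0.179]
top (13.5, np.float64(316.0), 168.4) [ 0.599 
[... 1338 characters left out ...]
8), 279.5) [ 0.822 -0.508  0.179]
scene (105.0, np.float64(117.4), 38.9) [-0.16  -0.913  0.179]
scene (91.5, np.float64(80.5), 35.9) [-0.16  -1.056  0.179]
scene (51.5, np.float64(47.5), 131.4) [ 0.357 -0.92   0.179]
scene (39.0, np.float64(51.7), 43.0) [-0.1   -1.139  0.179]
scene (36.0, np.float64(50.7), 181.8) [ 0.55  -0.811  0.179]
scene (26.5, np.float64(332.3), 232.0) [ 0.617 -0.024  0.179]
scene (23.5, np.float64(85.0), 67.6) [ 0.029 -0.952  0.179]
scene (19.5, np.float64(70.4), 87.1) [ 0.14  -0.952  0.179]
scene (15.5, np.float64(50.4), 113.4) [ 0.277 -0.952  0.179]
scene (12.5, np.float64(563.9), 281.1) [0.686 0.535 0.179]
scene (10.5, np.float64(107.1), 38.3) [-0.159 -0.952  0.179]
```

View pics/v11.png

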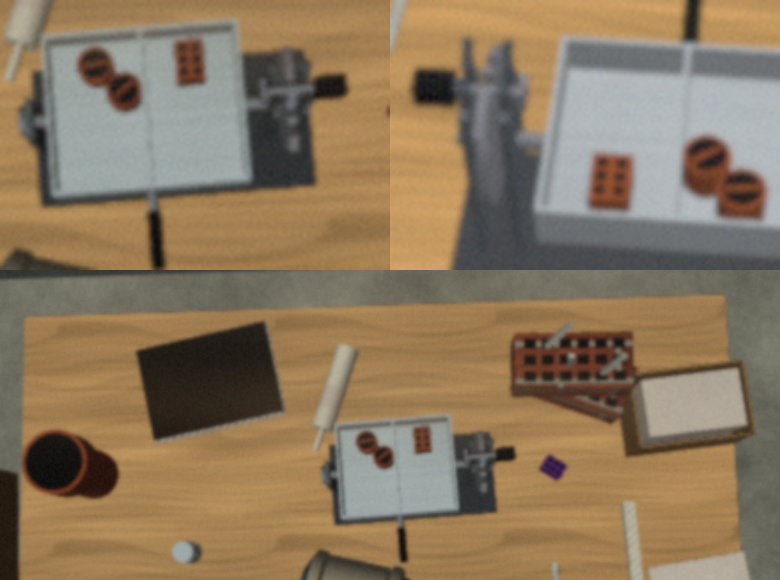

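All three pieces are in their bays: brick at (190,62), plugs at (96,67) and (124,91). The second plug has been nudged but is still inside its bay. The bar is still home. Next I pull the bar.

```bash
python3 -m handwheel '[[[0,0,-4],[0,0,-1],-0.4],[[0,0,-4],[0,0,-1],0],[[0,0,-4],[0,0,-1],0],[[0,0,-4],[0,0,-1],0],[[0,0,-4],[0,0,-1],0],[[0,0,-4],[0,0,-1],0],[[0,0,-4],[0,0,-1],0],[[0,0,-4],[0,0,-1],0],[[0,0,-4],[0,0,-1],0],[[0,0,-4],[0,0,-1],0],[[0,0,-4],[0,0,-1],0],[[0,0,-4],[0,0,-1],0],[[0,0,-4],[0,0,-1],0],[[0,0,-4],[0,0,-1],0],[[0,0,-4],[0,0,-1],0],[[0,0,0],[0,0,0],0]]'; python3 go.py .6026 -.2646 .34 1.625
```

```text
clock: 46.32
position: [0.3548, -0.0132, 0.3401]
ee_rot: [-0.002, 0.688, 0.726, -0.0]
contact_force: [-0.4, -0.4, -0.2]
width: 0.0426
gripper_force: 0.0
turn/6deg [-0.03 -0.02 -0.01]  then shift mm [-2.644e+02  2.338e+02  1.000e-01] clock 46.33 q6 -0.29
```

```bash
python3 -m handwheel '[[[-33,29,0],[0,0,0],0],[[-33,29,0],[0,0,0],0],[[-33,29,0],[0,0,0],0],[[-33,29,0],[0,0,0],0],[[-33,29,0],[0,0,0],0],[[-33,29,0],[0,0,0],0],[[-33,30,0],[0,0,0],0],[[-33.4,29.8,0],[-0.03,-0.02,0],0],[[0,0,0],[0,0,0],0],[[0,0,0],[0,0,0],0]]'; python3 go.py .6026 -.2646 .208 1.625
python3 - <<'E'
from h import *
s,im=grab("wrist","w12.png"); g=cv2.cvtColor(im,cv2.COLOR_BGR2GRAY)
print(blobs(g[140:240,270:360]<50,200)[:2])
g=cv2.cvtColor(cv2.imread("pics/w7.png"),cv2.COLOR_BGR2GRAY); print(blobs(g[140:240,270:360]<50,200)[:2])
E
```

```text
clock: 47.58
position: [0.6012, -0.2642, 0.3378]
ee_rot: [-0.001, 0.688, 0.726, 0.0]
contact_force: [-0.1, 0.7, -0.3]
width: 0.0429
gripper_force: 0.0
turn/6deg [-0.01 -0.02 -0.01]  then shift mm [ -0.4   1.3 129.8] clock 47.58 q6 -0.57
[(1021.0, np.float64(46.5), 57.5, ((46.5, 56.5), (43.0, 25.0), 90.0))]
[(1003.5, np.float64(45.2), 56.2, ((45.0, 55.5), (43.0, 26.0), 90.0))]
```

```bash
python3 -m handwheel '[[[-0.4,1.3,40],[0,0,0],0],[[0,0,40],[0,0,0],0],[[0,0,30],[0,0,0],0],[[0,0,15],[0,0,0],0],[[0,0,5],[0,0,0],0],[[0,0,0],[0,0,0],0],[[0,0,0],[0,0,0],1],[[0,0,0],[0,0,0],1],[[0,0,0],[0,0,0],1],[[0,0,0],[0,0,0],1],[[0,0,0],[0,0,0],1],[[0,0,-8],[0,0,0],1],[[0,0,-15],[0,0,0],1],[[0,0,-25],[0,0,0],1],[[0,0,-35],[0,0,0],1],[[0,0,-35],[0,0,0],1],[[0,0,0],[0,0,0],1]]' 80; python3 go.py .460 -.385 .32 1.625
```

```text
clock: 49.75
position: [0.6038, -0.2656, 0.331]
ee_rot: [0.004, 0.688, 0.726, 0.001]
contact_force: [0.3, -0.1, -0.4]
width: 0.0219
gripper_force: 80.8
turn/6deg [ 0.06  0.04 -0.  ]  then shift mm [-111.4 -150.    11. ] clock 49.75 q6 -0.57
```

```bash
python3 -m handwheel '[[[-30,0,0],[0,0,0],1],[[-40,0,0],[0,0,0],1],[[-41,0,0],[0,0,0],1],[[0,-37,0],[0,0,0],1],[[0,-37,0],[0,0,0],1],[[0,-38,0],[0,0,0],1],[[0,-38,0],[0,0,0],1],[[0,0,50],[0.06,0.04,0],1],[[0,0,50],[0,0,0],1],[[0,0,50],[0,0,0],1],[[0,0,50],[0,0,0],1],[[0,0,50],[0,0,0],1],[[0,0,40],[0,0,0],1],[[0,0,20],[0,0,0],1],[[0,0,10],[0,0,0],1],[[0,0,0],[0,0,0],1],[[0,0,0],[0,0,0],1]]'; python3 go.py .460 -.385 .004 1.625
```

```text
clock: 51.88
position: [0.4573, -0.3828, 0.0071]
ee_rot: [-0.003, 0.688, 0.726, -0.001]
contact_force: [-0.8, -0.9, -0.4]
width: 0.0223
gripper_force: 80.7
turn/6deg [-0.05 -0.04 -0.  ]  then shift mm [-2.3  2.6  3.1] clock 51.88 q6 -0.87
```

```bash
python3 -m handwheel '[[[0,0,2],[-0.05,-0.04,0],1],[[0,0,1],[0,0,0],1],[[0,0,0],[0,0,0],1],[[0,0,0],[0,0,0],1]]';  python3 -m handwheel '[[[0,0,0],[0,0,0],0],[[0,0,0],[0,0,0],0],[[0,0,0],[0,0,0],0],[[0,0,-20],[0,0,0],0],[[0,0,-50],[0,0,0],0],[[0,0,-50],[0,0,0],0],[[0,0,-50],[0,0,0],0],[[0,0,-50],[0,0,0],0],[[0,0,-40],[0,0,0],0],[[0,0,0],[0,0,0],0]]'; python3 go.py .436 -.0640 .26 3.195
```

```text
clock: 52.38
position: [0.4576, -0.3832, 0.0058]
ee_rot: [0.001, 0.688, 0.726, -0.0]
contact_force: [-1.2, 0.9, 9.3]
width: 0.0221
gripper_force: 82.3
clock: 53.62
position: [0.4587, -0.3841, 0.2676]
ee_rot: [0.004, 0.688, 0.726, -0.0]
contact_force: [0.3, 0.5, -0.5]
width: 0.0429
gripper_force: 0.0
turn/6deg [-1.0e-02  8.0e-02 -1.5e+01]  then shift mm [  5.6 320.9   7.6] clock 53.62 q6 -0.87
```

```bash
python3 -m handwheel '[[[0,0,0],[0,0,-1],-0.2],[[0,0,0],[0,0,-1],-0.2],[[0,0,0],[0,0,-1],-0.2],[[0,0,0],[0,0,-1],-0.2],[[0,0,0],[0,0,-1],-0.2],[[0,0,0],[0,0,-1],-0.2],[[0,0,0],[0,0,-1],-0.2],[[0,0,0],[0,0,-1],-0.2],[[0,0,0],[0,0,-1],-0.2],[[0,0,0],[0,0,-1],-0.2],[[0,0,0],[0,0,-1],-0.2],[[0,0,0],[0,0,-1],-0.2],[[0,0,0],[0,0,-1],-0.2],[[0,0,0],[0,0,-1],-0.2],[[0,0,0],[0,0,-1],-0.2],[[0,0,0],[0,0,0],-0.2]]'; python3 go.py .436 -.064 .26 3.195
```

```text
clock: 55.62
position: [0.4568, -0.3822, 0.2621]
ee_rot: [-0.001, -0.026, 1.0, 0.001]
contact_force: [0.1, -0.2, -0.4]
width: 0.0511
gripper_force: 0.0
turn/6deg [ 0.02 -0.02 -0.01]  then shift mm [  3.8 318.9   2.1] clock 55.62 q6 -2.44
```

```bash
python3 -m handwheel '[[[0,40,0],[0,0,0],-0.2],[[0.5,40,0],[0,0,0],-0.2],[[0.5,40,0],[0,0,0],-0.2],[[0.5,40,0],[0,0,0],-0.2],[[0.5,40,0],[0,0,0],-0.2],[[0.5,40,0],[0,0,0],-0.2],[[0.5,40,0],[0,0,0],-0.2],[[0.5,39,0],[0,0,0],-0.2],[[0,0,0],[0.02,-0.02,0],-0.2],[[0,0,40],[0,0,0],-0.2],[[0,0,40],[0,0,0],-0.2],[[0,0,30],[0,0,0],-0.2],[[0,0,18],[0,0,0],-0.2],[[0,0,0],[0,0,0],-0.2],[[0,0,0],[0,0,0],1],[[0,0,0],[0,0,0],1],[[0,0,0],[0,0,0],1],[[0,0,0],[0,0,0],1],[[0,0,0],[0,0,0],1]]' 50; python3 go.py .436 -.064 .132 3.195
```

```text
clock: 58.0
position: [0.4376, -0.0637, 0.1366]
ee_rot: [0.002, -0.027, 1.0, -0.0]
contact_force: [0.9, 5.2, 2.5]
width: 0.0144
gripper_force: 48.8
turn/6deg [-0.    0.03 -0.  ]  then shift mm [ 1.6 -0.2  4.6] clock 58.0 q6 -1.93
```

```bash
python3 -m handwheel '[[[-0.1,0,-5],[0,0,0],1],[[-0.3,0,-5.2],[0,0,0],1],[[-0.4,0,-5.2],[0,0,0],1],[[-0.6,0,-5.1],[0,0,0],1],[[-0.8,0,-5.1],[0,0,0],1],[[-0.9,0,-5.1],[0,0,0],1],[[-1.1,0,-5],[0,0,0],1],[[-1.3,0,-5],[0,0,0],1],[[-1.4,0,-5],[0,0,0],1],[[0,0,0],[0,0,0],1]]'; python3 go.py .436 -.064 .132 3.195
```

```text
clock: 59.25
position: [0.4452, -0.0633, 0.1817]
ee_rot: [0.002, -0.027, 1.0, -0.0]
contact_force: [5.4, 5.3, -2.5]
width: 0.0145
gripper_force: 49.3
turn/6deg [-0.    0.04  0.  ]  then shift mm [ 9.2 -0.2 49.7] clock 59.25 q6 -1.92
```

```bash
python3 -m handwheel '[[[-1.6,0,-4.9],[0,0,0],1],[[-1.8,0,-4.9],[0,0,0],1],[[-1.9,0,-4.8],[0,0,0],1],[[-2.1,0,-4.7],[0,0,0],1],[[-2.3,0,-4.6],[0,0,0],1],[[-2.4,0,-4.6],[0,0,0],1],[[-2.6,0,-4.5],[0,0,0],1],[[-2.7,0,-4.4],[0,0,0],1],[[-2.8,0,-4.3],[0,0,0],1],[[0,0,0],[0,0,0],1],[[0,0,0],[0,0,0],1]]'; python3 go.py .436 -.064 .132 3.195
```

```text
clock: 60.62
position: [0.4653, -0.0621, 0.2226]
ee_rot: [0.002, -0.027, 1.0, -0.0]
contact_force: [5.9, 4.4, -6.9]
width: 0.0146
gripper_force: 49.4
turn/6deg [-0.    0.04  0.01]  then shift mm [29.3 -0.3 90.6] clock 60.62 q6 -1.91
```

```bash
python3 -m handwheel '[[[0,0,0],[0,0,0],-0.3],[[0,0,0],[0,0,0],-0.3],[[0,0,0],[0,0,0],-0.3],[[0,0,-40],[0,0,0],-0.3],[[0,0,-40],[0,0,0],-0.3],[[40,0,0],[0,0,0],-0.3],[[40,0,0],[0,0,0],-0.3],[[40,0,0],[0,0,0],-0.3],[[30,0,0],[0,0,0],-0.3],[[0,0,0],[0,0,0],-0.3],[[0,0,0],[0,0,0],-0.3]]'
cat > grip.py <<'E'
from h import *
_,t=grab("top","t13.png");_,c=grab("scene","s13.png"); s,w=grab("wrist","w13.png")
y=np.array([-.054,.9985,0]);x=np.array([.9985,.054,0]);o=np.array([.590,-.056,.150])
L=lambda a,r,h=0:o+x*(-r*np.cos(a)+h*np.sin(a))+[0,0,r*np.sin(a)+h*np.cos(a)]
for n,im in(("top",t),("scene",c),("wrist",w)):
    st=s if n=="wrist" else None
    p=proj(n,L(.6,.190),st);q=proj(n,L(.6,.125),st); print(n,"pred tip",p.round(1),"root",q.round(1))
    g=cv2.cvtColor(im,cv2.COLOR_BGR2GRAY); k=cv2.resize(g,None,fx=4,fy=4,interpolation=cv2.INTER_CUBIC)
    m=(k<70).astype(np.uint8); M=np.zeros_like(m); mid=(p+q)/2*4; rr=int(np.linalg.norm(p-q)*4*.5+60)
    x0,y0=max(int(mid[0])-rr,0),max(int(mid[1])-rr,0); M[y0:y0+2*rr,x0:x0+2*rr]=m[y0:y0+2*rr,x0:x0+2*rr]
    for b in blobs(M,80)[:3]: bx=cv2.boxPoints(b[3])/4; print("   ",b[0]/16,np.round(np.array(b[1:3])/4,1),np.round(bx,1).tolist())
for a in(.5,.55,.6,.65): print(a,[proj(n,L(a,.190),s if n=="wrist" else None).round(1).tolist() for n in("top","scene","wrist")])
E
python3 grip.py
```

```text
clock: 62.0
position: [0.3145, -0.0712, 0.3035]
ee_rot: [0.002, -0.027, 1.0, -0.001]
contact_force: [-0.0, -0.7, -0.2]
width: 0.0556
gripper_force: 0.0
top pred tip [326.1 214.5] root [325.2 199.1]
    252.34375 [325.4 200.2] [[302.70001220703125, 196.39999389648438], [347.70001220703125, 194.1999969482422], [348.70001220703125, 213.89999389648438], [303.70001220703125, 216.10000610351562]]
scene pred tip [325.8 158.2] root [324.2 182.2]
    85.25 [325.5 172.6] [[322.6000061035156, 184.39999389648438], [324.20001220703125, 160.60000610351562], [328.29998779296875, 160.8000030517578], [326.79998779296875, 184.6999969482422]]
wrist pred tip [316.1 359.6] root [315.8 371. ]
    1660.5625 [315.6 365.1] [[295.20001220703125, 344.79998779296875], [336.0, 344.79998779296875], [336.0, 385.5], [295.20001220703125, 385.5]]
0.5 [[326.4, 217.8], [325.9, 159.9], [316.0, 338.5]]
0.55 [[326.3, 216.2], [325.9, 159.0], [316.1, 348.9]]
0.6 [[326.1, 214.5], [325.8, 158.2], [316.1, 359.6]]
0.65 [[325.9, 212.7], [325.7, 157.6], [316.1, 370.6]]
```

```bash
python3 - <<'E'
import cv2
g=cv2.cvtColor(cv2.imread("pics/t13.png"),cv2.COLOR_BGR2GRAY)
print(g[185:225,323:330].tolist())
g=cv2.cvtColor(cv2.imread("pics/s13.png"),cv2.COLOR_BGR2GRAY)
print(g[153:168,322:330].tolist())
g=cv2.cvtColor(cv2.imread("pics/t4.png"),cv2.COLOR_BGR2GRAY)
print("level",g[215:230,323:330].tolist())
from h import *
y=np.array([-.054,.9985,0]);x=np.array([.9985,.054,0]);o=np.array([.590,-.056,.150])
for h in(-.008,0,.008):print(h,[(a,proj("top",o+x*(-.19*np.cos(a)+h*np.sin(a))+[0,0,.19*np.sin(a)+h*np.cos(a)]).round(1).tolist()) for a in(0,.5,.6,.7)])
E
```

```text
[[126, 124, 123, 126, 131, 129, 134], [137, 138, 135, 137, 137, 138, 135], [144, 143, 144, 145, 143, 144, 144], [146, 148, 150, 145, 148, 147, 147], [146, 144, 147, 149, 148, 146, 147], [143, 144, 143, 140, 144, 143, 143], [133, 124, 122, 128, 139, 146, 145], [123, 103, 95, 109, 131, 143, 145], [111, 94, 82, 100, 122, 136, 137], [101, 90, 79, 84, 103, 110, 113], [82, 80, 71, 65, 70, 77, 77], [61, 61, 52, 47, 49, 55, 56], [41, 34, 27, 25, 37, 47, 51], [27, 18, 19, 16, 30, 46, 50], [25, 14, 13, 17, 29, 44, 53], [31, 19, 16, 16, 33, 53, 74], [52, 24, 10, 17, 47, 84, 109], [68, 31, 8, 23, 56, 97, 124], [74, 31, 7, 18, 57, 100, 128], [80, 31, 11, 17, 50, 99, 131], [98, 41, 13, 14, 48, 104, 137], [102, 43, 9, 15, 49, 100, 135], [100, 43, 13, 11, 47, 95, 130], [97, 41, 18, 13, 40, 92, 129], [100, 45, 13, 12, 36, 96, 127], [98, 46, 19, 9, 40, 89, 125], [102, 48, 21, 14, 34, 77, 118], [100, 54, 24, 15, 31, 76, 114], [104, 59, 23, 15, 36, 76, 116], [112, 73, 44, 40, 58, 93, 122], [126, 102, 86, 88, 100, 114, 129], [132, 125, 116, 119, 124, 130, 132], [136, 134, 134, 134, 135, 139, 138], [132, 
[... 942 characters left out ...]
], [125, 104, 62, 28, 17, 37, 81], [123, 106, 65, 27, 17, 29, 69], [126, 108, 72, 31, 12, 30, 65], [128, 113, 77, 32, 16, 21, 58], [128, 120, 84, 38, 19, 23, 53], [132, 127, 94, 44, 23, 24, 56], [132, 129, 101, 71, 51, 59, 80], [134, 132, 123, 109, 101, 107, 115], [134, 134, 128, 130, 128, 129, 127], [132, 131, 131, 133, 132, 135, 131], [126, 130, 128, 131, 128, 129, 126], [122, 124, 127, 126, 125, 125, 126]]
-0.008 [(0, [327.7, 225.6]), (0.5, [326.6, 219.0]), (0.6, [326.2, 216.0]), (0.7, [325.9, 212.4])]
0 [(0, [327.7, 225.5]), (0.5, [326.4, 217.8]), (0.6, [326.1, 214.5]), (0.7, [325.7, 210.7])]
0.008 [(0, [327.6, 225.5]), (0.5, [326.3, 216.5]), (0.6, [325.9, 213.0]), (0.7, [325.5, 209.0])]
```

```bash
python3 -m handwheel '[[[0,0,0],[0,0,1],-0.2],[[0,0,0],[0,0,1],-0.2],[[0,0,0],[0,0,1],-0.2],[[0,0,0],[0,0,1],0],[[0,0,0],[0,0,1],0],[[0,0,0],[0,0,1],0],[[0,0,0],[0,0,1],0],[[0,0,0],[0,0,1],0],[[0,0,0],[0,0,1],0],[[0,0,0],[0,0,1],0],[[0,0,0],[0,0,1],0],[[0,0,0],[0,0,1],0],[[0,0,0],[0,0,1],0],[[0,0,0],[0,0,1],0],[[0,0,0],[0,0,1],0],[[0,0,0],[0,0,0],0]]';python3 go.py .4583 -.3838 .195 1.625
```

```text
clock: 64.15
position: [0.3145, -0.071, 0.3029]
ee_rot: [0.001, 0.687, 0.726, -0.0]
contact_force: [0.1, 0.3, -0.2]
width: 0.0427
gripper_force: 0.0
turn/6deg [0.01 0.01 0.01]  then shift mm [-320.2  126.7  107.9] clock 64.15 q6 -0.49
```

```bash
python3 -m handwheel '[[[-40,16,0],[0,0,0],0],[[-40,16,0],[0,0,0],0],[[-40,16,0],[0,0,0],0],[[-40,16,0],[0,0,0],0],[[-40,16,0],[0,0,0],0],[[-40,16,20],[0,0,0],0],[[-40,16,40],[0,0,0],0],[[-40,15,40],[0,0,0],0],[[0,0,8],[0,0,0],0],[[0,0,0],[0,0,0],0],[[0,0,0],[0,0,0],0]]';python3 go.py .4583 -.3838 .195 1.625
python3 - <<'E'
from h import *
s,im=grab("wrist","w14.png"); g=cv2.cvtColor(im,cv2.COLOR_BGR2GRAY)
for b in blobs(g[130:235,270:360]<60,150): print(b)
print(proj("wrist",(.4583,-.3838,.024),s))
E
```

```text
clock: 65.53
position: [0.4585, -0.3834, 0.1974]
ee_rot: [0.002, 0.687, 0.726, -0.0]
contact_force: [0.3, -0.3, 1.1]
width: 0.0425
gripper_force: 0.0
turn/6deg [0.03 0.03 0.01]  then shift mm [-0.4 -0.2  2.4] clock 65.53 q6 -0.87
(663.5, np.float64(43.0), 50.4, ((42.5, 50.0), (34.0, 21.0), 90.0))
[314.23589629 182.31415647]
```

```bash
python3 -m handwheel '[[[1.3,-1,45],[0.03,0.03,0],0],[[0,0,45],[0,0,0],0],[[0,0,45],[0,0,0],0],[[0,0,35],[0,0,0],0],[[0,0,15],[0,0,0],0],[[0,0,8],[0,0,0],0],[[0,0,1.5],[0,0,0],0],[[0,0,0],[0,0,0],0],[[0,0,0],[0,0,0],1],[[0,0,0],[0,0,0],1],[[0,0,0],[0,0,0],1],[[0,0,0],[0,0,0],1],[[0,0,0],[0,0,0],1],[[0,0,-10],[0,0,0],1],[[0,0,-40],[0,0,0],1],[[0,0,-60],[0,0,0],1],[[0,0,-60],[0,0,0],1],[[0,0,-60],[0,0,0],1],[[0,0,-60],[0,0,0],1],[[0,0,-40],[0,0,0],1]]' 80; python3 go.py .602 -.2645 .33 1.625
```

```text
clock: 68.08
position: [0.4575, -0.383, 0.3352]
ee_rot: [0.001, 0.688, 0.726, -0.0]
contact_force: [1.6, -0.5, -0.9]
width: 0.0221
gripper_force: 79.9
turn/6deg [ 0.01  0.02 -0.  ]  then shift mm [110.5 150.7   5.2] clock 68.08 q6 -0.87
```

```bash
python3 -m handwheel '[[[0,30,0],[0,0,0],1],[[0,30,0],[0,0,0],1],[[0,30,0],[0,0,0],1],[[0,30,0],[0,0,0],1],[[0,30.7,0],[0,0,0],1],[[37,0,0],[0,0,0],1],[[37,0,0],[0,0,0],1],[[36.5,0,5],[0,0,0],1],[[0,0,0],[0,0,0],1],[[0,0,0],[0,0,0],1],[[0,0,0],[0,0,0],1]]'; python3 go.py .602 -.2645 .208 1.625
python3 - <<'E'
from h import *
s,im=grab("wrist","w15.png")
g=cv2.cvtColor(im,cv2.COLOR_BGR2GRAY)
for y in(127,170,200): print(y,*g[y,276:362:2])
print("col",*g[86:115,315])
print("handle",*g[215:240,310])
o=np.array([.590,-.056,0]);Y=np.array([-.054,.9985,0])
for v in(105,107): p=plane("wrist",(315,v),s["position"][2]+.0085+.012,s)-o;print(v,p@Y)
cv2.imwrite("pics/w15c.png",cv2.resize(im[80:260,220:420],None,fx=3,fy=3,interpolation=cv2.INTER_CUBIC))
E
```

```text
clock: 69.45
position: [0.6019, -0.2655, 0.3262]
ee_rot: [-0.001, 0.688, 0.725, -0.0]
contact_force: [0.0, -0.3, -1.8]
width: 0.0224
gripper_force: 79.9
turn/6deg [-0.02 -0.01 -0.01]  then shift mm [  1.    0.2 118.2] clock 69.45 q6 -0.57
127 72 80 99 99 92 64 64 62 62 62 63 63 63 68 113 126 133 135 136 135 131 122 113 101 81 76 90 90 89 90 89 90 90 89 89 83 81 81 73 73 70 72 71
170 150 162 131 98 98 74 65 66 65 64 65 64 65 64 112 125 133 137 136 135 130 123 114 99 81 77 90 90 91 90 90 91 90 90 88 84 81 86 166 162 156 154 157
200 146 157 168 162 162 163 155 154 162 168 162 162 165 161 113 125 135 136 137 135 130 123 113 98 79 125 162 164 170 165 159 153 161 179 172 166 172 172 164 164 164 162 162
col 141 125 88 76 96 111 127 138 139 138 137 136 136 134 133 133 133 134 123 98 82 101 135 135 134 135 134 133 135
handle 136 136 136 137 136 136 137 136 135 136 135 136 135 136 137 138 132 73 38 33 36 35 36 38 39
105 -0.1377988475876241
107 -0.13859030477113402
```

```bash
python3 -m handwheel '[[[0,0.9,15],[-0.02,-0.01,0],1],[[0,0,20],[0,0,0],1],[[0,0,20],[0,0,0],1],[[0,0,15],[0,0,0],1],[[0,0,10],[0,0,0],1],[[0,0,8],[0,0,0],1],[[0,0,8],[0,0,0],1],[[0,0,6],[0,0,0],1],[[0,0,4],[0,0,0],1],[[0,0,0],[0,0,0],1],[[0,0,0],[0,0,0],1]]'; python3 -m handwheel '[[[0,0,4],[0,0,0],1],[[0,0,3],[0,0,0],1],[[0,0,2],[0,0,0],1],[[0,0,0],[0,0,0],1],[[0,0,0],[0,0,0],1]]'
```

```text
clock: 70.88
position: [0.603, -0.2644, 0.2206]
ee_rot: [0.0, 0.688, 0.726, 0.0]
contact_force: [-0.6, -0.4, -0.8]
width: 0.022
gripper_force: 79.9
clock: 71.5
position: [0.6029, -0.2644, 0.2114]
ee_rot: [0.0, 0.688, 0.726, 0.0]
contact_force: [-0.2, -0.1, -0.9]
width: 0.0221
gripper_force: 79.9
```

```bash
python3 -m handwheel '[[[0,0,2],[0,0,0],1],[[0,0,0],[0,0,0],1],[[0,0,0],[0,0,0],1]]'; python3 -m handwheel '[[[0,0,1.5],[0,0,0],1],[[0,0,0],[0,0,0],1],[[0,0,0],[0,0,0],1]]'
```

```text
clock: 71.88
position: [0.6028, -0.2643, 0.2093]
ee_rot: [0.0, 0.688, 0.726, 0.0]
contact_force: [-1.4, -1.0, -0.8]
width: 0.0222
gripper_force: 79.9
clock: 72.25
position: [0.6028, -0.2643, 0.2077]
ee_rot: [0.0, 0.688, 0.726, 0.0]
contact_force: [-0.1, 0.0, -1.4]
width: 0.0223
gripper_force: 79.9
```

```bash
python3 -m handwheel '[[[0,0,1.5],[0,0,0],1],[[0,0,0],[0,0,0],1],[[0,0,0],[0,0,0],1]]'; python3 -m handwheel '[[[0,0,1],[0,0,0],1],[[0,0,0],[0,0,0],1],[[0,0,0],[0,0,0],1]]'
```

```text
clock: 72.62
position: [0.6029, -0.2644, 0.2073]
ee_rot: [0.001, 0.688, 0.726, 0.0]
contact_force: [-1.4, 0.4, 6.7]
width: 0.0223
gripper_force: 80.7
clock: 73.0
position: [0.603, -0.2644, 0.2072]
ee_rot: [0.001, 0.688, 0.726, 0.0]
contact_force: [-2.7, -0.4, 7.9]
width: 0.0224
gripper_force: 81.2
```

Firm bottom contact at about the same height as before. Release, rise, and make the final check.

```bash
python3 -m handwheel '[[[0,0,0],[0,0,0],0],[[0,0,0],[0,0,0],0],[[0,0,0],[0,0,0],0],[[0,0,-15],[0,0,0],0],[[0,0,-40],[0,0,0],0],[[0,0,-40],[0,0,0],0],[[0,0,-40],[0,0,0],0],[[-40,0,0],[0,0,0],0],[[-40,0,0],[0,0,0],0],[[0,-40,0],[0,0,0],0],[[0,-40,0],[0,0,0],0],[[0,0,0],[0,0,0],0],[[0,0,0],[0,0,0],0]]'
python3 - <<'E'
from h import *
_,t=grab("top","t16.png");s,w=grab("wrist","w16.png");_,c=grab("scene","s16.png")
a=cv2.resize(t[135:225,280:410],None,fx=3,fy=3,interpolation=cv2.INTER_CUBIC);b=cv2.resize(c[170:260,225:355],None,fx=3,fy=3,interpolation=cv2.INTER_CUBIC)
cv2.imwrite("pics/v16.png",np.vstack([np.hstack([a,b]),cv2.resize(w[0:250,180:640],(780,424))[:325]]))
o=np.array([.590,-.056,0]);Y=np.array([-.054,.9985,0])
for yy in(-132,-138,-192,-228): print(yy,[proj(n,o+Y*yy/1e3+[0.0006,0,.229],s if n=="wrist" else None).round(1) for n in("wrist","scene")])
E
```

```text
clock: 74.62
position: [0.5278, -0.3487, 0.3413]
ee_rot: [0.001, 0.688, 0.726, 0.001]
contact_force: [0.3, -0.2, -0.4]
width: 0.0425
gripper_force: 0.0
-132 [array([407.5,  18.1]), array([269.2, 207.1])]
-138 [array([407.8,  24.5]), array([266.8, 207. ])]
-192 [array([408.7,  85.3]), array([245.6, 205.6])]
-228 [array([407.9, 127.5]), array([231.4, 204.7])]
```

View pics/v16.png

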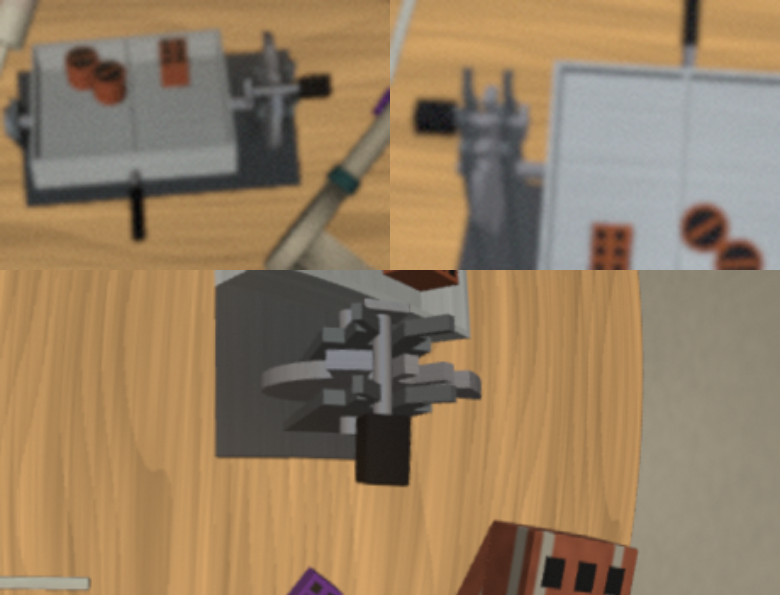

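The tray is steeply tilted far edge down and the brick and both plugs are in their bays. The bar is seated: handle rows 85.5–126.8 against a predicted 85.3–127.5. Handing in.

```bash
python3 -c "
from rig import manip; print(manip.sign_off())"
```

```text
the job is handed in; nothing more can be done
None
```

I handed the job in at about 75 s with the tray bar-locked at the steepest notch, the brick in the bay by the wheel and both plugs in the other bay; the hand-in returned no verdict.

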